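# Load the tube cassette into the reader drawer

### The job

Set the black tube cassette on the near end of the reader's open drawer, with its purple caps towards the reader, and slide it in between the rails until it drops flat into the drawer's pocket, stopping there before it carries the drawer along. Then take your hand off the cassette and push the drawer fully home by its blue front. Keep the cassette roughly level, do not slam the drawer or bump the clear shield, and leave the tube rack, the timer and the gel bottle where they are.

Things in the scene. Friction and masses are not known exactly. Their poses are not given: they have to be found in the camera images.
- cassette_grip (a point): Centre of the white handle block (14 x 40 x 30 mm tall) standing on the loose black tube cassette, 25 mm above the cassette's underside and 10 mm behind (-x of) its plate's centre. z up, +x the leading side with the purple caps, y along the handle's 40 mm. The cassette starts flat on the bench left or right of the reader, the tube rack on the other side.
- cassette_plate (a point): Centre of the cassette's black plate, 70 (x) x 114 (y) x 10 mm thick, half-way up; axes as for the handle; whole cassette about 220 g. Four purple caps, 13 mm across and 10 mm tall, stand on it in a row 24 mm ahead (+x), at y = -42, -14, 14 and 42 mm.
- drawer_front (a point): Middle of the top edge of the drawer's blue front face (136 mm wide, from 6 to 45 mm above the bench); moves with the drawer. x points into the reader, the way the drawer closes and the cassette slides; z up. Handle centre above this point: 25 mm when the cassette lies on the porch, 18.5 mm when it is in the pocket.
- drawer_porch (a point): On the drawer's flat top, 25 mm beyond its front face, same axes; a cassette set with its plate centre over it stands alone. Side rails, 8 mm high, flared outwards at the near end, leave a 118 mm channel. In it is a pocket 74 mm long, 6 mm deep, dark floor, in an adjustable nest: its near edge is 22 to 46 mm beyond this point, not reported: feel it (dip, then the far wall stops it) or see it.
- drawer (a joint): How far the drawer stands open, m: 0 is fully home against its stop; starts at 0.10 to 0.115, at most 0.12. Steady friction of about 10 N holds it where it is left. The cassette slides on it with 1 to 3 N, so pressing the cassette on the pocket's far wall with more than about 10 N moves the drawer.
- reader: Tube reader: fixed white housing open to the front, 230 mm deep, 170 wide, 130 high; origin on the bench under the middle of its mouth, x points into it, z up. The drawer's front face is at x = -30 mm when home, further out by the opening otherwise.
- shield: Clear splash shield, the reader's fixed roof; same origin and axes as the reader. Sheet 170 mm wide, from x = -44 mm (its red front edge) to +230 mm, between 129 and 135 mm above the bench. It overhangs the home place of the drawer's front by 14 mm: below it, work with the tool leaning, fingers pointing forwards and down.
- rack: Bystander: black tube rack with purple caps, 60 x 110 mm, 60 mm high, loose; origin under its centre.
- timer: Bystander: orange round timer, 60 mm across, 17 mm high, loose; origin under its centre.
- gel: Bystander: white gel bottle with a blue cap, 56 mm across, 140 mm high, loose; origin under its centre.
There are look-alikes about, which are no part of the job. What is shaped like the part that bears cassette_grip but green or red is not meant.

How it is judged:
On the way:
1. the cassette lies flat in the pocket, purple caps away from the drawer's front, while the drawer is still open (more than 85 mm) (z of cassette_grip in the frame of drawer_front between 0.0155 and 0.0205 m and x of cassette_grip in the frame of drawer_front between 0.068 and 0.104 m and y of cassette_grip in the frame of drawer_front between -0.005 and 0.005 m and angle between cassette_grip's own z axis and vertical below 0.04 rad and value of joint drawer above 0.085 m and x of drawer_front in the frame of cassette_grip below -0.05 m), for 0.2 s.
At the end, for the whole second after the job is handed in: The drawer is home (less than 3 mm open) and the cassette is at rest, flat (within 0.04 rad) in its pocket, its purple caps away from the drawer's front, with its handle's centre 15.5 to 20.5 mm above the drawer front's top edge, 68 to 104 mm behind it and within 5 mm of its middle (value of joint drawer below 0.003 m and linear speed of cassette below 0.01 m/s and z of cassette_grip in the frame of drawer_front between 0.0155 and 0.0205 m and x of cassette_grip in the frame of drawer_front between 0.068 and 0.104 m and y of cassette_grip in the frame of drawer_front between -0.005 and 0.005 m and angle between cassette_grip's own z axis and vertical below 0.04 rad and x of drawer_front in the frame of cassette_grip below -0.05 m); the robot touches nothing.
It fails at once if the fingers press on the cassette when the drawer is less than 80 mm open (the drawer is to be pushed by its front) (contact force between the fingers and cassette above 1 N and value of joint drawer below 0.08 m).
It fails at once if the cassette is tipped more than 0.6 rad (angle between cassette_grip's own z axis and vertical above 0.6 rad).
It fails at once if the drawer is slammed (closing faster than 0.3 m/s) (velocity of joint drawer below -0.3 m/s).
It fails at once if the clear shield is bumped (more than 5 N) (contact force between anything else and shield above 5 N).
It fails at once if the tube rack, the timer or the gel bottle is moved more than 30 mm (distance of any of rack, timer, gel from where it was at the start of the episode above 0.03 m).
It also fails if it takes over 58 s, if anything falls off the work surface, if the arm or the gripper's body presses on something with over 40 N, if the wrist force passes 120 N, or if a joint passes its speed limit or range.

### The arm

A 6-joint arm with a two-finger parallel gripper is mounted at the origin on the work surface. World frame = base frame: x ahead of the robot, y to its left, z up, the work surface at z = 0. Lengths are in m, angles in rad, forces in N, time in s.
With the tool pointing down it reaches from about 0.4 to 0.825 m from the base axis. Payload 7 kg.
Tool frame: the origin (TCP) lies on the centre line of the jaws, within the pads' length; the fingertips stand 25 mm ahead of it and the grasp point (between the pads) lies 6 mm ahead of it; z points along the fingers, y is the direction in which the jaws open and shut (so a half turn about z gives the same grasp; the last joint's range is limited). The gripper opens to 88 mm and grips with 3 to 60 N. Pads are 19 mm wide; open, the fingers measure 130 mm over their backs; the gripper's body (78 mm by 193 mm) begins 47 mm behind the grasp point.
Start: joints at [1.513, 0.359, 0.012, 0, -1.224, -0.288], TCP at [0.229, 0.635, 0.252] pointing down, gripper open.
Joint ranges: [-3.07, 3.07], [-1.43, 2.12], [-1.02, 1.25], [-3.03, 1.67], [-3.05, -0], [-3.03, 3.03]. Speed limits (rad/s): [2.39, 2.39, 3.01, 3.14, 3.14, 3.14].

### API

Orientations are given as [roll, pitch, yaw] about the fixed x, y, z axes, in that order (R = Rz(yaw) Ry(pitch) Rx(roll)).
In Python, from station import * gives the robot as it stands. The module is installed in compiled form; this text tells all that it offers.
- The arm moves only by the tool step_arm, never from a script. Its argument "commands" is text: rows parted by semicolons, each of 6 numbers parted by spaces: the shift along the tool's x, y, z in mm, then the turn, a rotation vector about the tool's x, y, z in rad. A call has 1 to 8 rows; each row shifts and turns the commanded pose from where the row before left it, along the tool's axes as they then stand; what a row does not reach is not made up. A row lasts 1/8 s, in which the tool goes at most 62.5 mm and 10.7 degrees, less where a joint would pass 70% of its speed; a pose out of reach is approached as far as the arm can. A call is refused whole if a number of a shift passes 62.5 or a number of a turn 0.188, either way. A call with a gripper value outside its range is refused whole. "jaw" is the finger opening in mm, from 0 to 87.6, set as the call begins (left out, the last holds). The fingers move at their own pace and stop on an object; "grip_force" is the grip in N (left out, the last holds). Time passes only in rows, so rows that do not move let the fingers close. It gives the time, the measured TCP pose, the force and the opening at its end, in the units of the state.
- get_state(): the state, without advancing time (a new reading comes with each control period).
- grab_frame(name): name is "side" or "top"; returns a dict with "frame" (480x640x3 uint8, red, green, blue), "fovy" (degrees; the focal length in pixels is half the picture's height over the tangent of half this angle, whatever the lens; pixels are square), "cx", "cy" (the principal point, pixels), "rvec" (rotation vector, rad) and "tvec" (3), from world to camera coordinates, as OpenCV has them. Camera axes: x right, y down, z forward; pixel columns grow to the right and rows downward; lengths in m; the calibration is good to about 2 mm. A picture is of the moment at which its call begins. There is no depth.
- job_done(): hands the job in, once; it reports no verdict.
Trained networks look in a picture, given as the dict that the camera call returned (one of the last four; its "shot" number tells which), for a name from the list of things; names that differ only in an ending like _2 or _b are one class to them, and where a whole thing is asked for, a point or a joint stands for the part that bears it (a point fixed in the world has none). Each returns a list of dicts, best first, with "conf" (0 to 1); they miss things now and then, are a little off and sometimes report something else, mostly with a low value. They report only what shows in the picture. A call takes as long as a camera call. They do not tell look-alikes from the thing itself.
- recognise(picture, name): "pixel" ([column, row] in pixels, amid what is visible of it).
The state is a dict: "t": time; "q": joint angles; "qd": joint speeds; "joint_efforts": joint torques, N m; "eef_pos": TCP position; "ee_rot": TCP orientation; "force": force on the tool from outside, world axes, zero at the start; "moment": the same for the moment, N m; "width": finger opening in m.
Only numpy, scipy, OpenCV 4.12 (cv2) and the standard library are available. Lean on these libraries where they do the work, as an engineer would, in place of code of your own. Each camera call takes 0.05 s, during which the arm holds its last target.

## Working session

There is one attempt and no reset: what is moved stays moved. The work goes in short steps, Python scripts to look and compute and a tool call to move; the robot and the scene stay as the last step left them, time stands still between calls to the robot, and variables do not carry over. Pictures are saved under pics/ and viewed, and the job is handed in when it is done.

Besides the shell and the picture viewer there is one more tool, called after "Emit:" as name(argument=value, ...) on one line, values as JSON. step_arm: Moves the arm, as the interface text tells. Its arguments: {"type":"object","properties":{"commands":{"type":"string"},"jaw":{"type":"number"},"grip_force":{"type":"number"}},"required":["commands"]}

```bash
mkdir -p pics
python3 - <<'E'
from station import *
import cv2, pickle
s=get_state(); print(s)
for n in("top","side"):
    p=grab_frame(n); cv2.imwrite(f"pics/{n}0.png",p["frame"][:,:,::-1]); pickle.dump(p,open(f"{n}0.pkl","wb"))
    print({k:v for k,v in p.items() if k!="frame"})
    for k in("cassette_grip","cassette_plate","drawer_front","drawer_porch","reader","rack","timer","gel"):
        try: print(k,[(r["pixel"],round(r["conf"],2)) for r in recognise(p,k)][:4])
        except Exception as e: print(k,e)
E
```

```text
{'t': 0.0, 'q': array([ 1.51312313e+00,  3.59395459e-01,  1.11032793e-02, -3.57856986e-04,
       -1.22410295e+00, -2.88119507e-01]), 'qd': array([ 8.65338938e-04, -1.21487333e-03, -3.72500682e-04,  5.90552923e-04,
        1.21582936e-03,  6.35973837e-05]), 'joint_efforts': array([ 3.70825786e-03, -5.82717776e+01,  2.93049842e+01,  6.99722797e+00,
        6.87510154e-03, -1.50496826e-04]), 'eef_pos': array([0.22864274, 0.63463987, 0.25063505]), 'ee_rot': array([ 3.13996415e+00, -1.31800678e-04, -3.45914458e-01]), 'force': array([ 0.25179411, -0.20950714,  0.15693029]), 'moment': array([0.02705179, 0.06870911, 0.03676723]), 'width': 0.08734261410129868}
{'fovy': 50.27880379656687, 'cx': 323.02972610824884, 'cy': 238.62638000289147, 'rvec': array([ 2.12105997, -2.14691274,  0.16726728]), 'tvec': array([0.00230972, 0.52044051, 1.12557218]), 'shot': 1}
cassette_grip [([442.2, 315.6], 0.86), ([441.5, 250.6], 0.66), ([361.0, 283.9], 0.61), ([191.2, 168.5], 0.59)]
cassette_plate [([440.7, 313.6], 0.98), ([359.1, 282.7], 0.73), ([343.3, 115.5], 0.26)]
drawer_front [([329.0, 196.4], 0.96)]
drawer_porch [([329.1, 197.7], 0.7), ([440.3, 249.4], 0.17)]
reader [([337.6, 132.4], 0.75)]
rack [([210.2, 234.4], 0.55)]
timer [([188.4, 166.7], 0.84)]
gel [([439.4, 170.1], 0.65)]
{'fovy': 50.49198456092761, 'cx': 318.63619465269136, 'cy': 232.27484263470328, 'rvec': array([ 0.09457042, -2.90309992,  1.09295091]), 'tvec': array([0.55619654, 0.06669107, 0.92492388]), 'shot': 2}
cassette_grip [([354.9, 159.6], 0.98), ([422.2, 162.9], 0.7), ([396.0, 226.6], 0.7)]
cassette_plate [([389.9, 223.0], 0.91), ([425.0, 160.3], 0.9), ([357.4, 159.4], 0.61)]
drawer_front [([276.2, 235.5], 0.84), ([357.3, 160.1], 0.55)]
drawer_porch [([278.0, 237.4], 0.82)]
reader [([204.4, 210.8], 0.82), ([275.9, 237.7], 0.56)]
rack [([280.4, 237.6], 0.29)]
timer [([205.5, 414.6], 0.82)]
gel [([277.4, 235.7], 0.17)]
```

View pics/top0.png

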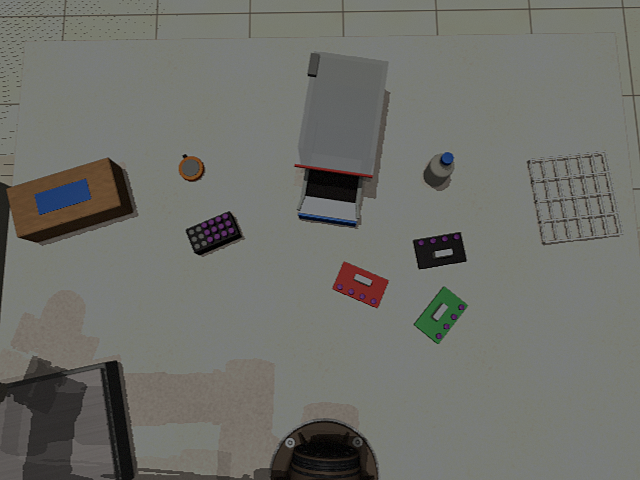

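View pics/side0.png

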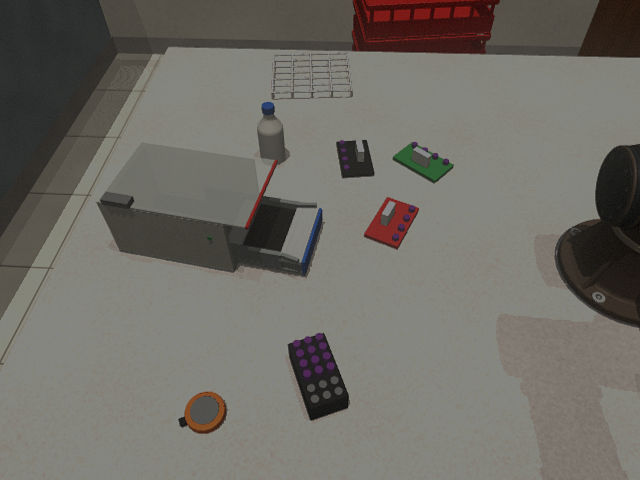

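Candidates: the black cassette at top (440,250) / side (355,158), the red look-alike at top (361,284), the green look-alike at top (440,315), and the black rack at top (213,233). By the description I choose the black one at (440,250).

Run:
```python
import cv2,numpy as np
t=cv2.imread("pics/top0.png"); s=cv2.imread("pics/side0.png")
def crop(im,x,y,w,h,k):
    c=im[y:y+h,x:x+w]; c=cv2.resize(c,None,fx=k,fy=k,interpolation=cv2.INTER_CUBIC); return np.clip(c.astype(float)*1.6,0,255).astype('uint8')
cv2.imwrite("pics/c1.png",crop(t,400,220,80,60,10))
cv2.imwrite("pics/c2.png",crop(t,285,150,100,80,7))
cv2.imwrite("pics/c3.png",crop(s,320,125,80,60,10))
cv2.imwrite("pics/c4.png",crop(s,230,150,100,130,4))
```

```text
(no output)
```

View pics/c1.png

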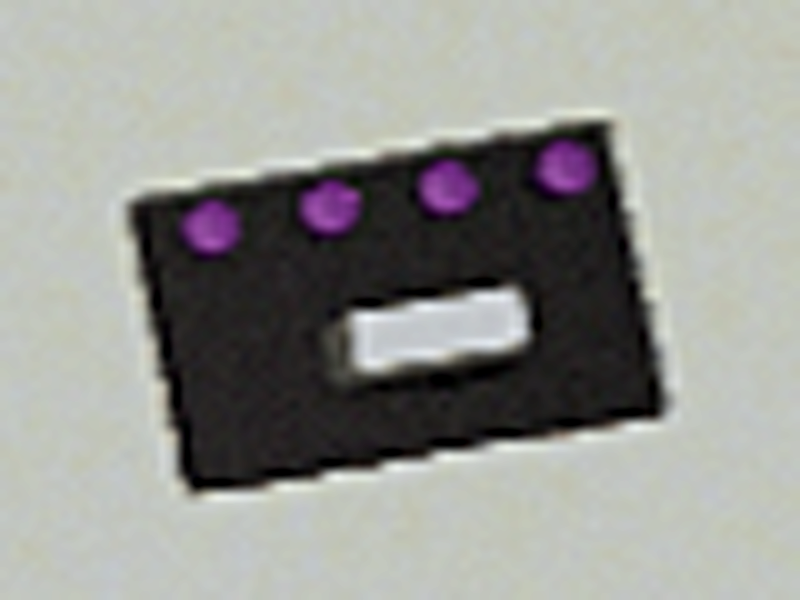

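View pics/c2.png

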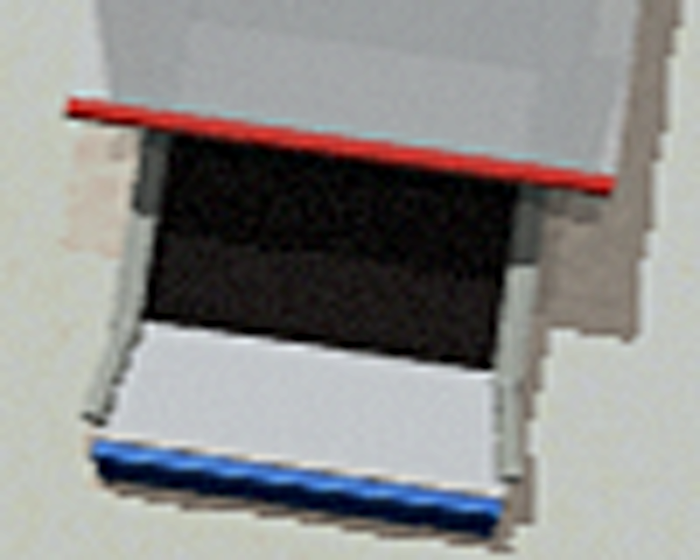

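View pics/c3.png

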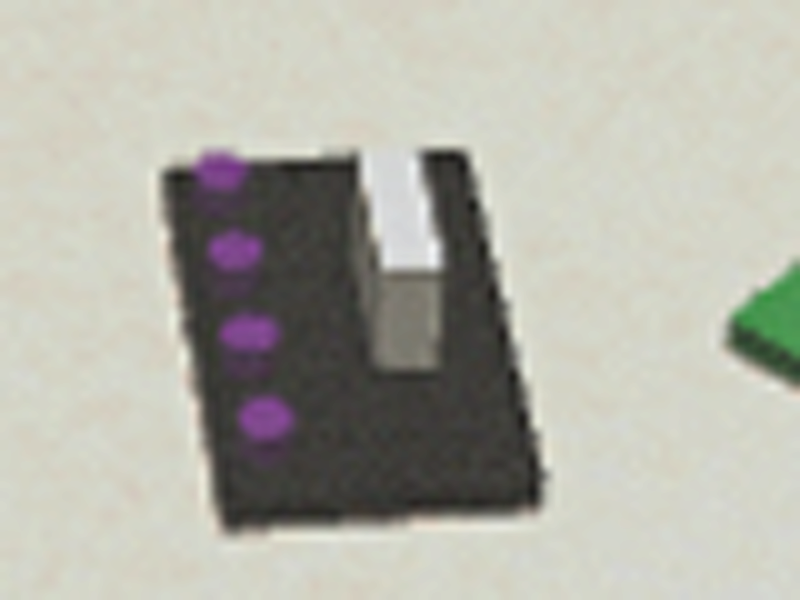

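View pics/c4.png

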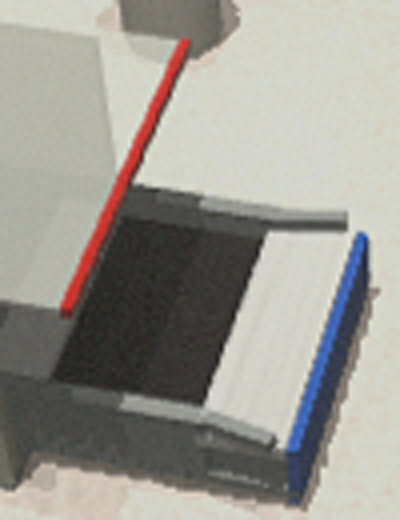

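The crop confirms it: black plate, white handle, four purple caps on the far side (crop handle top ≈ (440,330)). Now I'll fit the poses.

```bash
cat > h.py <<'E'
import numpy as np,cv2,pickle
from scipy.optimize import least_squares
def proj(p,X):
    f=240/np.tan(np.radians(p["fovy"]/2)); K=np.array([[f,0,p["cx"]],[0,f,p["cy"]],[0,0,1]])
    return cv2.projectPoints(np.float64(X).reshape(-1,1,3),p["rvec"],p["tvec"],K,None)[0].reshape(-1,2)
def plane(p,uv,z):
    f=240/np.tan(np.radians(p["fovy"]/2)); R=cv2.Rodrigues(p["rvec"])[0]; c=-R.T@p["tvec"]
    uv=np.atleast_2d(uv); d=np.c_[(uv[:,0]-p["cx"])/f,(uv[:,1]-p["cy"])/f,np.ones(len(uv))]@R
    return c+d*((z-c[2])/d[:,2])[:,None]
def uncrop(c,x,y,k): c=np.array(c,float); return (c+.5)/k-.5+[x,y]
def tf(P,X):
    X=np.array(X,float); c,s=np.cos(P[2]),np.sin(P[2])
    return np.c_[P[0]+c*X[:,0]-s*X[:,1],P[1]+s*X[:,0]+c*X[:,1],X[:,2]]
E
python3 - <<'E'
from h import *
T=pickle.load(open("top0.pkl","rb"));S=pickle.load(open("side0.pkl","rb"))
# cassette about plate centre
cor=[[35,57,10],[35,-57,10],[-35,-57,10],[-35,57,10]]
caps=[[24,42,20],[24,14,20],[24,-14,20],[24,-42,20]]
han=[[-3,20,40],[-3,-20,40],[-17,-20,40],[-17,20,40]]
M=np.array(cor+caps+han)/1000.
t=uncrop([(133,200),(605,122),(665,412),(190,490),(212,225),(332,206),(449,186),(568,165),(347,314),(522,288),(530,340),(362,374)],400,220,10)
Ms=np.array([[35,57,10],[35,-57,10],[-35,-57,10],[-35,57,10]]+caps)/1000.
s=uncrop([(222,530),(163,170),(468,152),(542,508),(267,415),(250,332),(236,250),(222,170)],320,125,10)
for nm,vs in(("T",[(T,M,t)]),("S",[(S,Ms,s)]),("TS",[(T,M,t),(S,Ms,s)])):
    f=lambda P:np.concatenate([(proj(p,tf(P,m))-u).ravel() for p,m,u in vs])
    r=least_squares(f,[.6,-.2,.1]); print(nm,r.x,"rms",np.sqrt(np.mean(r.fun**2)),np.abs(r.fun).max()); 
c=r.x; print("grip",tf(c,[[-.01,0,.025]]))
print(np.round(plane(T,t[:4],.01),4)); print(np.round(plane(S,s[:4],.01),4))
# reader
rt=uncrop([(66,107),(612,185)],285,150,7); rs=uncrop([(185,42),(66,312)],230,150,4)
print("red T",plane(T,rt,.132)," S",plane(S,rs,.132))
bt=uncrop([(92,445),(503,503)],285,150,7); bs=uncrop([(292,450),(362,235)],230,150,4)
print("blue T",plane(T,bt,.045)," S",plane(S,bs,.045))
pt=uncrop([(143,322),(493,370)],285,150,7); ps=uncrop([(205,405),(265,232)],230,150,4)
print("pocket T",plane(T,pt,.045)," S",plane(S,ps,.045))
for n,u,z in(("rack",(213,233),.06),("timer",(190,168),.017),("gel",(447,159),.14)): print(n,plane(T,u,z))
E
```

```text
T [ 0.49547142 -0.27585324  0.15259544] rms 0.2585229596392708 0.656747923567707
S [ 0.4973087  -0.27231285  0.14584683] rms 0.8008793446704653 1.9310895880057046
TS [ 0.49625722 -0.2750326   0.15040039] rms 0.7399771082932047 2.7317776592030896
grip [[ 0.48637011 -0.27653094  0.025     ]]
[[ 0.5209 -0.2143  0.01  ]
 [ 0.538  -0.3258  0.01  ]
 [ 0.4694 -0.336   0.01  ]
 [ 0.4525 -0.2248  0.01  ]]
[[ 0.5227 -0.2048  0.01  ]
 [ 0.541  -0.3248  0.01  ]
 [ 0.4717 -0.3349  0.01  ]
 [ 0.4549 -0.2155  0.01  ]]
red T [[ 0.66782708  0.05632834  0.132     ]
 [ 0.64068702 -0.11118555  0.132     ]]  S [[ 0.64256834 -0.11243026  0.132     ]
 [ 0.66995357  0.05602706  0.132     ]]
blue T [[ 0.5800699   0.05347616  0.045     ]
 [ 0.55892992 -0.08094701  0.045     ]]  S [[ 0.58122404  0.05392113  0.045     ]
 [ 0.55963192 -0.07780515  0.045     ]]
pocket T [[ 0.62133597  0.0364881   0.045     ]
 [ 0.60357015 -0.07864304  0.045     ]]  S [[ 0.62222467  0.03096185  0.045     ]
 [ 0.60622466 -0.07715742  0.045     ]]
rack [[0.53354915 0.24399595 0.06      ]]
timer [[0.6998248  0.31239081 0.017     ]]
gel [[ 0.67381049 -0.27190218  0.14      ]]
```

Run:
```python
import cv2,numpy as np
t=cv2.imread("pics/top0.png"); s=cv2.imread("pics/side0.png")
def crop(im,x,y,w,h,k):
    c=im[y:y+h,x:x+w]; c=cv2.resize(c,None,fx=k,fy=k,interpolation=cv2.INTER_NEAREST); return np.clip(c.astype(float)*1.8,0,255).astype('uint8')
cv2.imwrite("pics/d1.png",crop(t,293,190,76,42,10))
cv2.imwrite("pics/d2.png",crop(s,270,195,60,85,7))
```

```text
(no output)
```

View pics/d1.png

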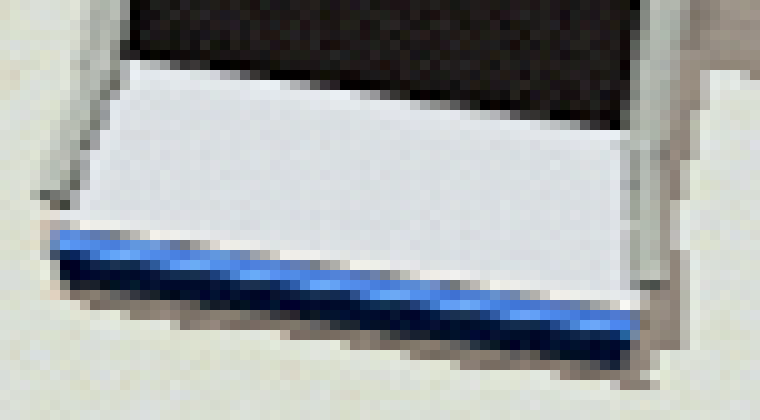

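View pics/d2.png

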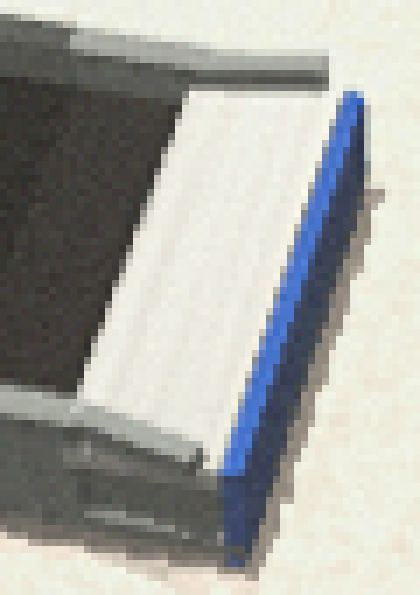

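Run:
```python
from h import *
T=pickle.load(open("top0.pkl","rb"));S=pickle.load(open("side0.pkl","rb"))
yaw=-.160; c,s=np.cos(yaw),np.sin(yaw); R=np.array([[c,s],[-s,c]])
def rep(n,p,uv,z):
    P=plane(p,uv,z)[:,:2]; d=P[-1]-P[0]; a=np.arctan(-d[0]/d[1]); print(n,np.round(P,4).tolist(),"mid",P.mean(0).round(4),"in reader axes",(R@P.mean(0)).round(4),"yaw",a.round(4),"len",np.linalg.norm(d).round(4))
rep("frontT",T,uncrop([(50,252),(640,338)],293,190,10),.045)
rep("frontS",S,uncrop([(243,475),(365,95)],270,195,7),.045)
rep("pockT",T,uncrop([(130,62),(630,130)],293,190,10),.045)
rep("pockS",S,uncrop([(80,392),(185,90)],270,195,7),.045)
rep("redT",T,uncrop([(66,112),(612,190)],285,150,7),.132)
rep("redS",S,uncrop([(187,42),(68,312)],230,150,4),.132)
rep("railsT",T,uncrop([(55,185),(650,275)],293,190,10),.053)
rep("railsfarT",T,uncrop([(105,10),(660,80)],293,190,10),.053)
rep("red cass",T,[(361,284)],.02)
```

```text
frontT [[0.5763, 0.0539], [0.5544, -0.0811]] mid [ 0.5654 -0.0136] in reader axes [0.5603 0.0766] yaw -0.1605 len 0.1368
frontS [[0.5783, 0.0544], [0.5566, -0.0786]] mid [ 0.5675 -0.0121] in reader axes [0.5621 0.0785] yaw -0.1612 len 0.1348
pockT [[0.6209, 0.0352], [0.6033, -0.0799]] mid [ 0.6121 -0.0223] in reader axes [0.6078 0.0755] yaw -0.1519 len 0.1165
pockS [[0.6221, 0.0303], [0.606, -0.0777]] mid [ 0.6141 -0.0237] in reader axes [0.61   0.0744] yaw -0.1476 len 0.1091
redT [[0.6662, 0.0563], [0.6391, -0.1111]] mid [ 0.6527 -0.0274] in reader axes [0.6487 0.0769] yaw -0.1606 len 0.1697
redS [[0.6416, -0.1125], [0.6691, 0.056]] mid [ 0.6554 -0.0282] in reader axes [0.6515 0.0765] yaw -0.1618 len 0.1707
railsT [[0.5902, 0.0522], [0.5675, -0.0832]] mid [ 0.5788 -0.0155] in reader axes [0.5739 0.0769] yaw -0.1664 len 0.1374
railsfarT [[0.6312, 0.0406], [0.613, -0.0865]] mid [ 0.6221 -0.023 ] in reader axes [0.6178 0.0764] yaw -0.1423 len 0.1284
red cass [[0.4175, -0.0897]] mid [ 0.4175 -0.0897] in reader axes [ 0.4265 -0.0221] yaw nan len 0.0<stdin>:5: RuntimeWarning: invalid value encountered in scalar divide
```

```bash
cat >> h.py <<'E'
from scipy.spatial.transform import Rotation as Ro, Slerp
def pose(x,y,z,yaw,tilt):
    # tool x along yaw heading, z down, then fingers lean forward by tilt
    return np.array([x,y,z]), Ro.from_euler('ZYX',[yaw,-tilt,np.pi])
def plan(st,targets,step=55,ang=.17,n0=1):
    p=np.array(st["eef_pos"]);R=Ro.from_euler('xyz',st["ee_rot"]); rows=[]
    for tp,tr in targets:
        n=max(n0,int(np.ceil(np.linalg.norm(tp-p)*1000/step)),int(np.ceil((R.inv()*tr).magnitude()/ang)))
        sl=Slerp([0,1],Ro.concatenate([R,tr])); ps=p
        for i in range(1,n+1):
            np_=p+(tp-p)*i/n; Rn=sl(i/n); Rc=sl((i-1)/n)
            d=Rc.inv().apply(np_-ps)*1000; w=(Rc.inv()*Rn).as_rotvec()
            rows.append(" ".join(f"{round(v,1):g}" for v in d)+" "+" ".join(f"{round(v,3):g}" for v in w)); ps=np_
        p,R=tp,tr
    for i in range(0,len(rows),8): print("; ".join(rows[i:i+8]))
def show(st):
    R=Ro.from_euler('xyz',st["ee_rot"]).as_matrix()
    print("t",round(st["t"],2),"pos",st["eef_pos"].round(4),"tilt",round(np.degrees(np.arccos(-R[2,2])),1),"hd",round(np.arctan2(R[1,2],R[0,2]),3),"F",st["force"].round(1),"w",round(st["width"]*1000,1),"q",st["q"].round(2))
E
python3 - <<'E'
from station import *; from h import *
s=get_state(); show(s)
g=[.4864,-.277]; yw=.151
f=np.array([np.cos(yw),np.sin(yw)])
plan(s,[pose(.45,.30,.30,-.1,.2),pose(.50,.0,.30,.0,.5),pose(*(np.array(g)-f*.00424),.13,yw,np.pi/4)])
E
```

```text
t 0.9 pos [0.2288 0.635  0.2516] tilt 0.0 hd -1.13 F [-0.7  0.4 -0.9] w 87.6 q [ 1.51  0.36  0.01  0.   -1.22 -0.29]
40.2 30 -6.1 0.003 0.025 -0.031; 39.4 31.2 -5.2 0.003 0.025 -0.031; 38.6 32.4 -4.3 0.003 0.025 -0.031; 37.6 33.6 -3.4 0.003 0.025 -0.031; 36.7 34.7 -2.6 0.003 0.025 -0.031; 35.6 35.8 -1.8 0.003 0.025 -0.031; 34.6 36.9 -1.1 0.003 0.025 -0.031; 33.4 37.9 -0.3 0.003 0.025 -0.031
13 48.9 2.6 0.006 0.05 -0.016; 12.1 49.1 3 0.006 0.05 -0.016; 11.2 49.3 3.3 0.006 0.05 -0.016; 10.2 49.5 3.5 0.006 0.05 -0.016; 9.3 49.7 3.7 0.006 0.05 -0.016; 8.3 49.9 3.9 0.006 0.05 -0.016; -16.2 46.3 23.4 0.015 0.047 -0.02; -18.2 46.3 21.9 0.015 0.047 -0.02
-20.1 46.2 20.3 0.015 0.047 -0.02; -22 46.1 18.6 0.015 0.047 -0.02; -23.8 45.9 16.8 0.015 0.047 -0.02; -25.4 45.6 15 0.015 0.047 -0.02
```

Emit:
step_arm(commands="40.2 30 -6.1 0.003 0.025 -0.031; 39.4 31.2 -5.2 0.003 0.025 -0.031; 38.6 32.4 -4.3 0.003 0.025 -0.031; 37.6 33.6 -3.4 0.003 0.025 -0.031; 36.7 34.7 -2.6 0.003 0.025 -0.031; 35.6 35.8 -1.8 0.003 0.025 -0.031; 34.6 36.9 -1.1 0.003 0.025 -0.031; 33.4 37.9 -0.3 0.003 0.025 -0.031", jaw=70)

```text
t: 1.9
eef_pos: [0.4511, 0.2989, 0.3008]
ee_rot: [3.141, -0.202, -0.096]
force: [0.9, 0.1, 0.2]
width: 0.0697
```

Emit:
step_arm(commands="13 48.9 2.6 0.006 0.05 -0.016; 12.1 49.1 3 0.006 0.05 -0.016; 11.2 49.3 3.3 0.006 0.05 -0.016; 10.2 49.5 3.5 0.006 0.05 -0.016; 9.3 49.7 3.7 0.006 0.05 -0.016; 8.3 49.9 3.9 0.006 0.05 -0.016")

```text
t: 2.65
eef_pos: [0.5013, -0.0009, 0.3012]
ee_rot: [3.142, -0.504, 0.007]
force: [1.6, -0.6, -0.2]
width: 0.0701
```

Run:
```python
from station import *; from h import *
s=get_state(); show(s)
g=[.4864,-.277]; yw=.151
f=np.array([np.cos(yw),np.sin(yw)])
plan(s,[pose(*(np.array(g)-f*.00424),.13,yw,np.pi/4)])
```

```text
t 2.65 pos [ 0.5013 -0.0009  0.3012] tilt 28.9 hd 0.007 F [ 1.6 -0.6 -0.2] w 70.1 q [ 0.55 -0.27 -0.8   0.43 -0.64  0.73]
-16.8 46.1 23.3 0.015 0.047 -0.019; -18.8 46.1 21.8 0.015 0.047 -0.019; -20.7 46 20.2 0.015 0.047 -0.019; -22.5 45.9 18.5 0.015 0.047 -0.019; -24.2 45.7 16.8 0.015 0.047 -0.019; -25.8 45.4 14.9 0.015 0.047 -0.019
```

Emit:
step_arm(commands="-16.8 46.1 23.3 0.015 0.047 -0.019; -18.8 46.1 21.8 0.015 0.047 -0.019; -20.7 46 20.2 0.015 0.047 -0.019; -22.5 45.9 18.5 0.015 0.047 -0.019; -24.2 45.7 16.8 0.015 0.047 -0.019; -25.8 45.4 14.9 0.015 0.047 -0.019")

```text
t: 3.4
eef_pos: [0.4675, -0.2013, 0.1817]
ee_rot: [-3.139, -0.626, 0.076]
force: [-0.5, -0.5, -0.4]
width: 0.0702
```

Run:
```python
from station import *; from h import *
s=get_state(); show(s)
for n in("top","side"):
    p=grab_frame(n); cv2.imwrite(f"pics/{n}1.png",np.clip(p["frame"][:,:,::-1]*1.4,0,255)); pickle.dump(p,open(f"{n}1.pkl","wb"))
g=[.4864,-.277]; yw=.151
f=np.array([np.cos(yw),np.sin(yw)])
plan(s,[pose(*(np.array(g)-f*.00424),.06,yw,np.pi/4),pose(*(np.array(g)-f*.00424),.0392,yw,np.pi/4)],step=25)
```

```text
t 3.4 pos [ 0.4675 -0.2013  0.1817] tilt 35.8 hd 0.081 F [-0.5 -0.5 -0.4] w 70.2 q [-0.15 -0.07 -0.7  -0.39 -0.36  2.12]
-10.7 12.9 17.3 0.008 0.027 -0.01; -11.3 13 16.9 0.008 0.027 -0.01; -11.8 13 16.5 0.008 0.027 -0.01; -12.4 13 16.1 0.008 0.027 -0.01; -12.9 13 15.6 0.008 0.027 -0.01; -13.5 13 15.2 0.008 0.027 -0.01; -14.7 -0 14.7 0 0 0[ WARN:0@5.663] global loadsave.cpp:1063 imwrite_ Unsupported depth image for selected encoder is fallbacked to CV_8U.
```

View pics/side1.png

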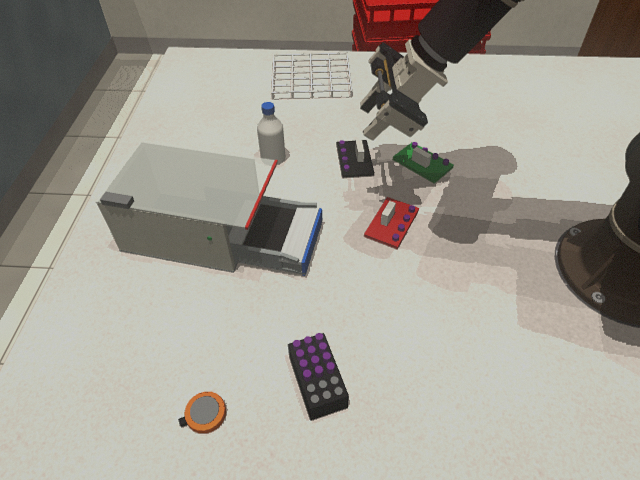

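View pics/top1.png

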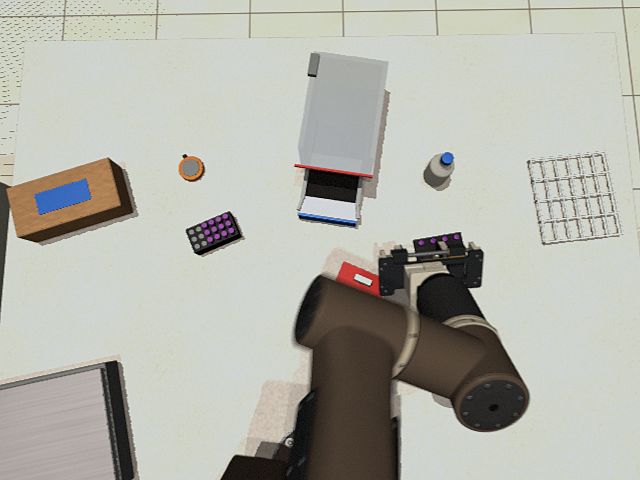

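The arm slows near a wrist singularity at a large lean here, so I'll pick with about 15° lean and lean more only at the reader.

```bash
cat >> h.py <<'E'
def tcp_for(g,gz,yaw,tilt):
    s,c=np.sin(tilt),np.cos(tilt)
    return pose(g[0]-.006*s*np.cos(yaw),g[1]-.006*s*np.sin(yaw),gz+.006*c,yaw,tilt)
E
python3 - <<'E'
from station import *; from h import *
s=get_state()
g=[.4864,-.277]
plan(s,[tcp_for(g,.10,.151,np.radians(15)),tcp_for(g,.060,.151,np.radians(15))],step=30,ang=.1)
E
```

```text
-8.3 18.9 17 0.008 -0.09 -0.018; -7.1 18.9 17.5 0.008 -0.09 -0.018; -5.8 18.9 18 0.008 -0.09 -0.018; -4.5 19 18.3 0.008 -0.09 -0.018; -5.2 -0 19.3 0 0 0; -5.2 -0 19.3 0 0 0
```

Emit:
step_arm(commands="-8.3 18.9 17 0.008 -0.09 -0.018; -7.1 18.9 17.5 0.008 -0.09 -0.018; -5.8 18.9 18 0.008 -0.09 -0.018; -4.5 19 18.3 0.008 -0.09 -0.018; 0 0 0 0 0 0")

```text
t: 4.12
eef_pos: [0.4868, -0.2756, 0.1055]
ee_rot: [-3.141, -0.26, 0.154]
force: [-0.0, 0.5, -0.5]
width: 0.0699
```

Run:
```python
from station import *; from h import *
s=get_state();show(s)
for n in("top","side"):
    p=grab_frame(n); x,y=(360,200) if n=="top" else(300,60); c=p["frame"][y:y+120,x:x+160,::-1]
    cv2.imwrite(f"pics/{n}2.png",np.clip(cv2.resize(c,None,fx=5,fy=5)*1.4,0,255).astype('uint8'))
g=[.4864,-.277]
plan(s,[tcp_for(g,.060,.151,np.radians(15)),tcp_for(g,.034,.151,np.radians(15))],step=20,ang=.1)
```

```text
t 4.12 pos [ 0.4868 -0.2756  0.1055] tilt 14.9 hd 0.154 F [-0.   0.5 -0.5] w 69.9 q [-0.24  0.23 -0.52 -0.18 -0.59  2.09]
-6.2 0.7 18.9 -0 0.001 0.001; -6.2 0.7 18.9 -0 0.001 0.001; -3.4 -0 12.6 0 0 0; -3.4 -0 12.6 0 0 0
```

View pics/side2.png

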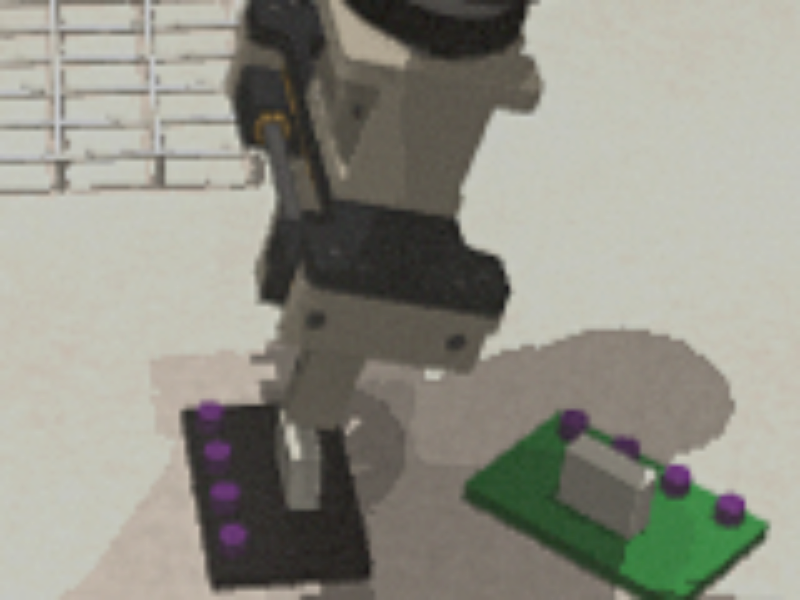

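View pics/top2.png

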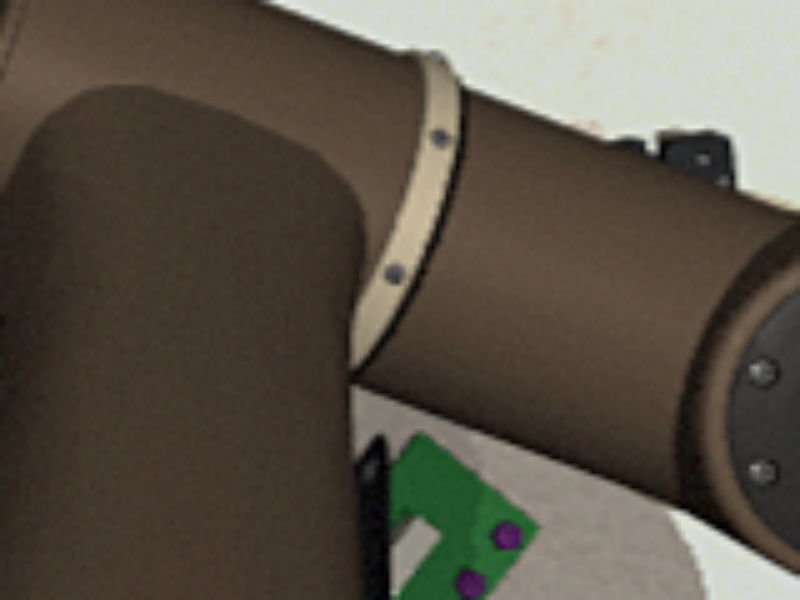

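The side view shows the gripper above the black cassette's handle, at crop (300,460). I'll descend and grip.

Emit:
step_arm(commands="-6.2 0.7 18.9 0 0 0; -6.2 0.7 18.9 0 0 0; -3.4 0 12.6 0 0 0; -3.4 0 12.6 0 0 0; 0 0 0 0 0 0")

```text
t: 4.85
eef_pos: [0.4835, -0.2766, 0.0403]
ee_rot: [-3.14, -0.263, 0.154]
force: [-0.9, 0.4, 0.7]
width: 0.0698
```

Run:
```python
from station import *; from h import *
s=get_state();show(s)
p=grab_frame("side"); x,y=(300,60); c=p["frame"][y:y+120,x:x+160,::-1]
cv2.imwrite("pics/side3.png",np.clip(cv2.resize(c,None,fx=5,fy=5)*1.4,0,255).astype('uint8'))
```

```text
t 4.85 pos [ 0.4835 -0.2766  0.0403] tilt 15.1 hd 0.159 F [-0.9  0.4  0.7] w 69.8 q [-0.25  0.33 -0.56 -0.24 -0.45  2.17]
```

View pics/side3.png

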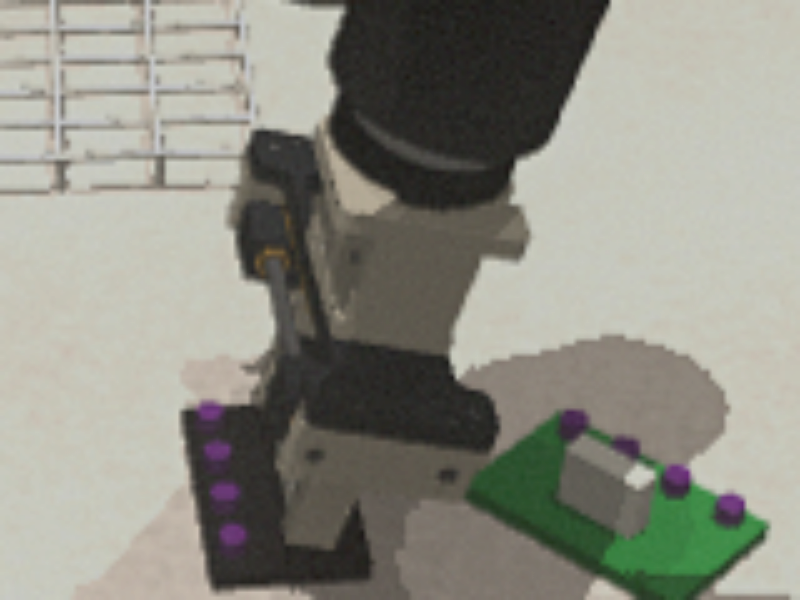

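Emit:
step_arm(commands="0 0 0 0 0 0; 0 0 0 0 0 0; 0 0 0 0 0 0; 0 0 0 0 0 0", jaw=30, grip_force=30)

```text
t: 5.4
eef_pos: [0.4841, -0.2771, 0.0411]
ee_rot: [-3.141, -0.264, 0.155]
force: [-1.1, -0.6, 1.8]
width: 0.0398
```

Run:
```python
from station import *; from h import *
s=get_state();show(s)
```

```text
t 5.4 pos [ 0.4841 -0.2771  0.0411] tilt 15.1 hd 0.156 F [-1.1 -0.6  1.8] w 39.8 q [-0.25  0.33 -0.56 -0.24 -0.45  2.17]
```

Run:
```python
from station import *; from h import *
s=get_state();t=np.radians(15)
plan(s,[tcp_for([.484,-.277],.11,.155,t),tcp_for([.53,-.15],.12,.0,t),tcp_for([.573,-.0147],.11,-.16,t)],step=30,ang=.1)
```

```text
6 -0 -24.2 -0 -0.001 -0; 5.9 -0 -24.2 -0 -0.001 -0; 5.9 -0 -24.2 -0 -0.001 -0; 13.1 -23.7 1.4 -0.008 -0 0.03; 12.4 -24.1 1.2 -0.008 -0 0.03; 11.6 -24.5 1 -0.008 0 0.03; 10.9 -24.8 0.9 -0.008 -0 0.03; 10.2 -25.2 0.7 -0.008 -0 0.03
7.8 -27.1 4.2 -0.008 -0 0.031; 7 -27.4 3.9 -0.008 0 0.031; 6.1 -27.6 3.7 -0.008 -0 0.031; 5.2 -27.8 3.5 -0.008 -0 0.031; 4.4 -28 3.2 -0.008 -0 0.031
```

Emit:
step_arm(commands="6 0 -24.2 0 0 0; 5.9 0 -24.2 0 0 0; 5.9 0 -24.2 0 0 0; 13.1 -23.7 1.4 -0.008 0 0.03; 12.4 -24.1 1.2 -0.008 0 0.03; 11.6 -24.5 1 -0.008 0 0.03; 10.9 -24.8 0.9 -0.008 0 0.03; 10.2 -25.2 0.7 -0.008 0 0.03")

```text
t: 6.4
eef_pos: [0.5279, -0.1491, 0.1256]
ee_rot: [-3.14, -0.263, -0.002]
force: [0.6, -0.8, -2.0]
width: 0.04
```

Emit:
step_arm(commands="7.8 -27.1 4.2 -0.008 0 0.031; 7 -27.4 3.9 -0.008 0 0.031; 6.1 -27.6 3.7 -0.008 0 0.031; 5.2 -27.8 3.5 -0.008 0 0.031; 4.4 -28 3.2 -0.008 0 0.031; 0 0 0 0 0 0; 0 0 0 0 0 0")

```text
t: 7.28
eef_pos: [0.5707, -0.0147, 0.1157]
ee_rot: [-3.139, -0.262, -0.161]
force: [0.5, 0.3, -2.0]
width: 0.0397
```

Run:
```python
from station import *; from h import *
s=get_state();show(s)
for n in("top","side"):
    p=grab_frame(n); x,y=(250,130) if n=="top" else(200,120); c=p["frame"][y:y+150,x:x+200,::-1]; pickle.dump(p,open(f"{n}4.pkl","wb"))
    cv2.imwrite(f"pics/{n}4.png",np.clip(cv2.resize(c,None,fx=4,fy=4)*1.5,0,255).astype('uint8'))
```

```text
t 7.28 pos [ 0.5707 -0.0147  0.1157] tilt 15.0 hd -0.151 F [ 0.5  0.3 -2. ] w 39.7 q [ 0.39  0.19 -0.72  0.31 -0.45  0.75]
```

View pics/side4.png

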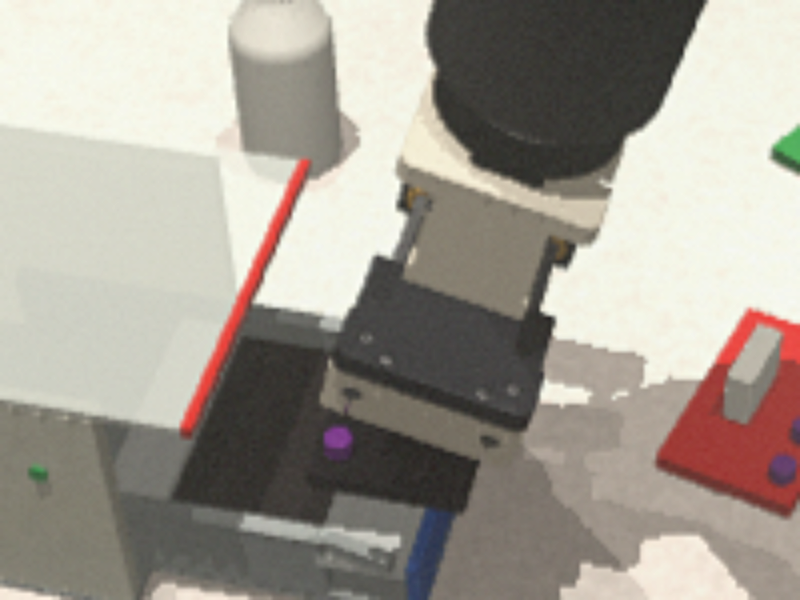

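View pics/top4.png

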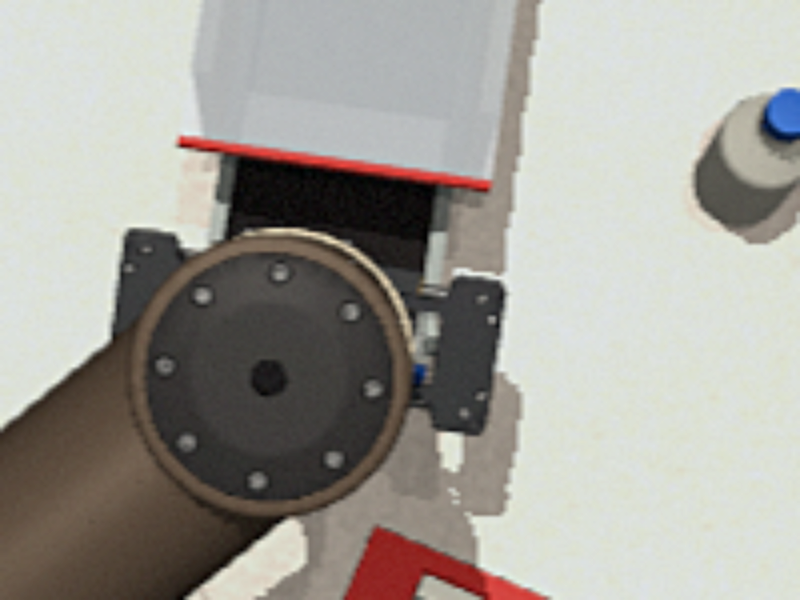

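Run:
```python
from station import *; from h import *
p=pickle.load(open("side4.pkl","rb"))
c=p["frame"][200:270,260:340,::-1]
cv2.imwrite("pics/e1.png",np.clip(cv2.resize(c,None,fx=10,fy=10,interpolation=cv2.INTER_CUBIC)*1.8,0,255).astype('uint8'))
yaw=-.160;t=np.radians(15)
tc=np.array([.5707,-.0147,.1157]); h=np.array([np.cos(yaw),np.sin(yaw)])
gp=np.r_[tc[:2]+.006*np.sin(t)*h,tc[2]-.0058]; und=gp[2]-.0353
M=np.array([[24,42,20],[24,42,10],[24,14,20],[35,57,10],[-35,57,10],[-35,57,0],[35,57,0]])/1000; M[:,0]+=.01; M[:,2]+=und
uv=proj(p,tf([gp[0],gp[1],yaw],M)); print(((uv-[260,200]+.5)*10-.5).round(0))
```

```text
[[256. 289.]
 [260. 327.]
 [299. 173.]
 [175. 381.]
 [571. 449.]
 [572. 486.]
 [179. 419.]]
```

View pics/e1.png

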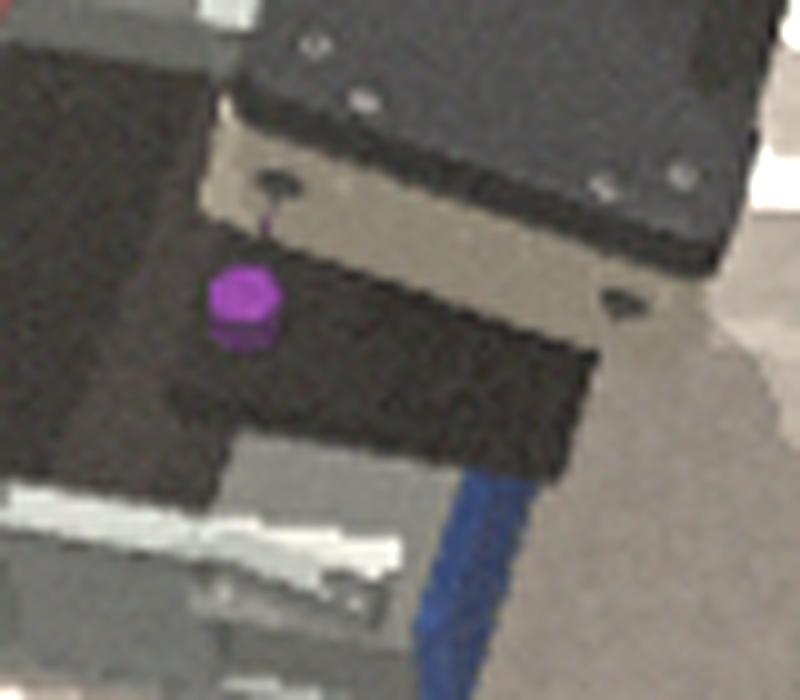

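The pixel check shows the cassette held level and where expected: cap top at crop (246,294) against a predicted (256,289), about 1 px off. I'll lower it towards the porch.

```bash
cat >> h.py <<'E'
YAW=-.160
def uv2w(u,v): c,s=np.cos(YAW),np.sin(YAW); return [c*u-s*v, s*u+c*v]
def w2uv(x,y): c,s=np.cos(YAW),np.sin(YAW); return np.array([c*x+s*y,-s*x+c*y])
def grasp(st):
    R=Ro.from_euler('xyz',st["ee_rot"]).as_matrix(); g=st["eef_pos"]+.006*R[:,2]
    u=w2uv(*g[:2]); F=w2uv(*st["force"][:2]); ax=w2uv(*R[:2,1]); print("grasp u,v,z",u.round(4),g[2].round(4),"F uvz",F.round(1),st["force"][2].round(1),"jaw-axis skew",round(np.arctan2(ax[0],-ax[1]),4))
E
python3 - <<'E'
from station import *; from h import *
s=get_state();t=np.radians(15);grasp(s)
plan(s,[tcp_for(uv2w(.570,.077),.088,-.16,t),tcp_for(uv2w(.570,.077),.0835,-.16,t)],step=8,ang=.1)
E
```

```text
grasp u,v,z [0.5676 0.0761] 0.1103 F uvz [ 0.1 -0. ] -2.6 jaw-axis skew -0.0011
-1.1 -0.3 7.4 -0.001 -0 -0.001; -1.1 -0.3 7.4 -0.001 -0 -0.001; -1.1 -0.3 7.4 -0.001 -0 -0.001; -1.2 -0 4.3 0 0 0
```

Emit:
step_arm(commands="-1.1 -0.3 7.4 -0.001 0 0; -1.1 -0.3 7.4 0 0 0; -1.1 -0.3 7.4 0 0 0; 0 0 0 0 0 0; -1.2 0 4.3 0 0 0; 0 0 0 0 0 0")

```text
t: 8.12
eef_pos: [0.5738, -0.014, 0.0892]
ee_rot: [-3.14, -0.263, -0.161]
force: [-0.9, 1.0, -1.2]
width: 0.0395
```

Run:
```python
from station import *; from h import *
s=get_state();grasp(s);show(s)
p=grab_frame("side")
c=p["frame"][190:270,240:340,::-1]
cv2.imwrite("pics/f1.png",np.clip(cv2.resize(c,None,fx=8,fy=7.5,interpolation=cv2.INTER_CUBIC)*1.8,0,255).astype('uint8'))
```

```text
grasp u,v,z [0.5703 0.0776] 0.0834 F uvz [-1.   0.8] -1.2 jaw-axis skew -0.0008
t 8.12 pos [ 0.5738 -0.014   0.0892] tilt 15.1 hd -0.154 F [-0.9  1.  -1.2] w 39.5 q [ 0.38  0.24 -0.77  0.38 -0.36  0.69]
```

View pics/f1.png

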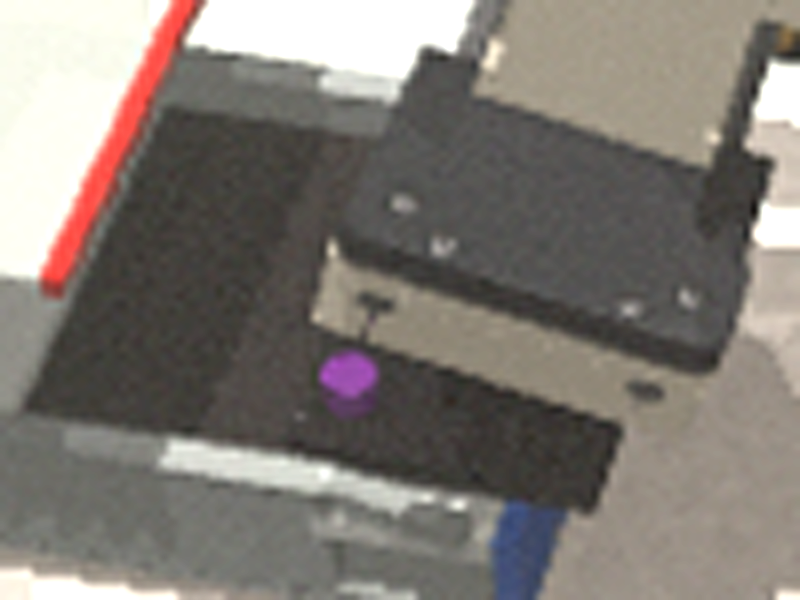

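Emit:
step_arm(commands="0 0.5 1 0 0 0; -0.5 0 1 0 0 0; 0 0 0 0 0 0")

```text
t: 8.55
eef_pos: [0.5739, -0.0144, 0.0873]
ee_rot: [-3.14, -0.263, -0.161]
force: [-0.6, 0.6, -2.1]
width: 0.0399
```

Run:
```python
from station import *; from h import *
s=get_state();grasp(s);show(s)
```

```text
grasp u,v,z [0.5704 0.0772] 0.0815 F uvz [-0.7  0.5] -2.1 jaw-axis skew -0.0008
t 8.55 pos [ 0.5739 -0.0144  0.0873] tilt 15.1 hd -0.153 F [-0.6  0.6 -2.1] w 39.9 q [ 0.38  0.24 -0.77  0.39 -0.35  0.68]
```

Emit:
step_arm(commands="-0.2 0 0.8 0 0 0; -0.2 0 0.8 0 0 0; 0 0 0 0 0 0")

```text
t: 8.93
eef_pos: [0.5743, -0.0144, 0.0862]
ee_rot: [-3.139, -0.264, -0.161]
force: [-2.1, 0.2, 3.5]
width: 0.0398
```

Run:
```python
from station import *; from h import *
s=get_state();grasp(s)
```

```text
grasp u,v,z [0.5708 0.0773] 0.0804 F uvz [-2.1 -0.1] 3.5 jaw-axis skew -0.0006
```

Contact at the expected height (z-force +3.5 N, underside at 45 mm). I'll release it and back off upwards.

Emit:
step_arm(commands="0 0 0 0 0 0; 0 0 0 0 0 0; 0 0 -3 0 0 0; 5 0 -18 0 0 0; 5 0 -20 0 0 0; 5 0 -20 0 0 0; 0 0 0 0 0 0", jaw=60)

```text
t: 9.8
eef_pos: [0.5737, -0.0137, 0.1505]
ee_rot: [-3.138, -0.266, -0.161]
force: [-0.7, -0.5, 0.9]
width: 0.0598
```

Run:
```python
from station import *; from h import *
s=get_state();grasp(s);show(s)
for n in("top","side"):
    p=grab_frame(n); x,y=(260,150) if n=="top" else(220,170); c=p["frame"][y:y+120,x:x+160,::-1]; pickle.dump(p,open(f"{n}5.pkl","wb"))
    cv2.imwrite(f"pics/{n}5.png",np.clip(cv2.resize(c,None,fx=5,fy=5)*1.5,0,255).astype('uint8'))
plan(s,[tcp_for(uv2w(.525,.077),.125,-.16,np.radians(22)),tcp_for(uv2w(.525,.077),.084,-.16,np.radians(25))],step=30,ang=.08)
```

```text
grasp u,v,z [0.5701 0.0779] 0.1447 F uvz [-0.6 -0.6] 0.9 jaw-axis skew -0.0004
t 9.8 pos [ 0.5737 -0.0137  0.1505] tilt 15.3 hd -0.146 F [-0.7 -0.5  0.9] w 59.8 q [ 0.39  0.15 -0.66  0.27 -0.54  0.8 ]
-24.7 0.5 3.6 -0.002 0.059 -0.001; -24.9 0.4 2.1 -0.002 0.059 -0.001; -7.8 0 19 0 0.026 0; -8.3 -0 18.8 0 0.026 0
```

View pics/side5.png

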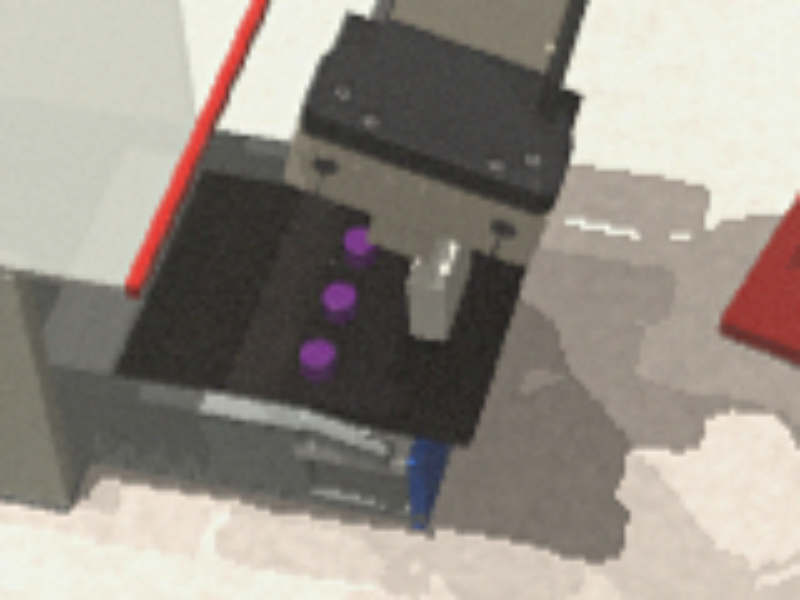

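View pics/top5.png

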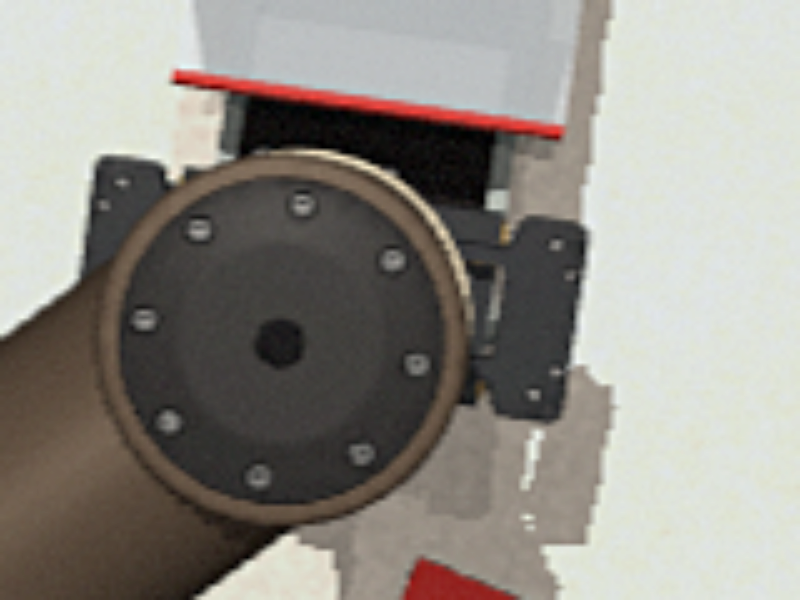

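The cassette sits flat on the porch between the rails, handle at crop (440,290), caps towards the reader. Now I'll go behind the handle with the fingers nearly closed.

Emit:
step_arm(commands="-24.7 0.5 3.6 -0.002 0.059 0; -24.9 0.4 2.1 -0.002 0.059 0; -7.8 0 19 0 0.026 0; -8.3 0 18.8 0 0.026 0; 0 0 0 0 0 0", jaw=10)

```text
t: 10.52
eef_pos: [0.5502, -0.0156, 0.1187]
ee_rot: [3.136, -0.374, -0.164]
force: [-0.9, -0.7, -0.7]
width: 0.0156
```

Run:
```python
from station import *; from h import *
s=get_state();grasp(s);show(s)
for n in("side",):
    p=grab_frame(n); x,y=(220,170); c=p["frame"][y:y+120,x:x+160,::-1]; pickle.dump(p,open(f"{n}6.pkl","wb"))
    cv2.imwrite(f"pics/{n}6.png",np.clip(cv2.resize(c,None,fx=5,fy=5)*1.5,0,255).astype('uint8'))
```

```text
grasp u,v,z [0.5478 0.0722] 0.1131 F uvz [-0.8 -0.8] -0.7 jaw-axis skew -0.0056
t 10.53 pos [ 0.5502 -0.0156  0.1187] tilt 21.4 hd -0.178 F [-0.9 -0.7 -0.7] w 15.6 q [ 0.27  0.11 -1.02  0.99 -0.19  0.18]
```

View pics/side6.png

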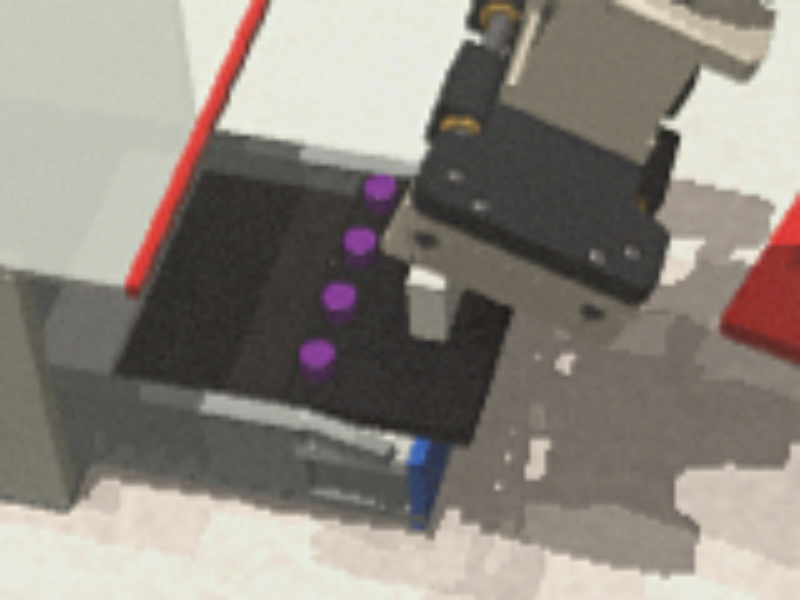

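Joint 3 hit its limit, so the pose was not reached. I'll fit a kinematic model from the recorded states to plan feasible leans.

```bash
cat > kin.py <<'E'
from h import *
# q1-frame planar arm: y-axis pitch positive = down
def fk(q,P):
    z1,L1,e,L2,L3,y1,y2,y3,x1,ex=P
    R=Ro.from_euler('z',q[0]); p=R.apply([x1,0,z1])
    R=R*Ro.from_euler('y',q[1]); p=p+R.apply([0,y1,L1])
    R=R*Ro.from_euler('y',-q[2]); p=p+R.apply([L2,0,e])
    R=R*Ro.from_euler('x',S4*q[3]); p=p+R.apply([0,y2,0])
    R=R*Ro.from_euler('y',-q[4]); p=p+R.apply([L3,y3,ex])
    R=R*Ro.from_euler('x',S6*q[5])
    # tool: z = local x ; at q=all such that tool down & q6=0 tool x = -y
    T=np.array([[0,0,1],[-1,0,0],[0,-1,0]],float)  # columns tool x,y,z in local
    return p,R*Ro.from_matrix(T)
S4=1;S6=1
E
python3 - <<'E'
import kin; from kin import *
D=[ # q,pos,rpy
([1.51312,.359395,.0111,-.00036,-1.2241,-.28812],[.22864,.63464,.25064],[3.13996,-.0001,-.3459]),
([.55,-.27,-.8,.43,-.64,.73],[.5013,-.0009,.3012],[3.142,-.504,.007]),
([-.15,-.07,-.7,-.39,-.36,2.12],[.4675,-.2013,.1817],[-3.139,-.626,.076]),
([-.24,.23,-.52,-.18,-.59,2.09],[.4868,-.2756,.1055],[-3.141,-.26,.154]),
([-.25,.33,-.56,-.24,-.45,2.17],[.4835,-.2766,.0403],[-3.14,-.263,.154]),
([.39,.19,-.72,.31,-.45,.75],[.5707,-.0147,.1157],[-3.139,-.262,-.161]),
([.38,.24,-.77,.38,-.36,.69],[.5738,-.014,.0892],[-3.14,-.263,-.161]),
([.39,.15,-.66,.27,-.54,.8],[.5737,-.0137,.1505],[-3.138,-.266,-.161]),
([.27,.11,-1.02,.99,-.19,.18],[.5502,-.0156,.1187],[3.136,-.374,-.164])]
def res(P):
    o=[]
    for q,p,r in D:
        a,R=fk(q,P); o+=list((a-p)*10)+list((Ro.from_euler('xyz',r).inv()*R).as_rotvec()*1)
    return np.array(o)
for s4 in(1,-1):
  for s6 in(1,-1):
    kin.S4,kin.S6=s4,s6
    r=least_squares(res,[.3,.4,0,.4,.2,-.1,-.1,0,0,0]); e=r.fun.reshape(-1,6)
    print(s4,s6,"pos rms mm",np.sqrt((e[:,:3]**2).mean())*100,"rot",np.sqrt((e[:,3:]**2).mean()),r.x.round(4))
E
```

```text
1 1 pos rms mm 32.409388247526834 rot 1.2586283918531005 [-0.0333  0.2711  0.0954  0.3309 -0.0758 -0.2689  1.2544 -1.1643  0.194
  0.0109]
1 -1 pos rms mm 32.40938824752678 rot 0.5046692588892293 [-0.0333  0.2711  0.0954  0.3309 -0.0758 -0.2689  1.3453 -1.2552  0.194
  0.0109]
-1 1 pos rms mm 1.6371914486567112 rot 0.8945612241676146 [ 1.9970e-01  6.0030e-01 -9.0000e-04  4.5780e-01  3.5510e-01 -3.9000e-03
 -1.7947e+00  1.6078e+00  6.7000e-03 -1.5000e-03]
-1 -1 pos rms mm 1.6371914486566639 rot 0.004341716866904989 [ 0.1997  0.6003 -0.0009  0.4578  0.3551 -0.0039  0.7085 -0.8954  0.0067
 -0.0015]
```

```bash
cat >> kin.py <<'E'
S4=S6=-1
P0=[.1997,.6003,-.0009,.4578,.3551,-.0039,-.1869,0,.0067,-.0015]
LO=np.array([-3.07,-1.43,-1.02,-3.03,-3.05,-3.03]);HI=np.array([3.07,2.12,1.25,1.67,0,3.03])
def ik(tp,tr,seeds,m=.02):
    best=None
    for s in seeds:
        f=lambda q:np.r_[(fk(q,P0)[0]-tp)*10,(tr.inv()*fk(q,P0)[1]).as_rotvec()]
        r=least_squares(f,np.clip(s,LO+m+.001,HI-m-.001),bounds=(LO+m,HI-m),max_nfev=60)
        if best is None or r.cost<best.cost: best=r
        if best.cost<1e-8: break
    return best.x,np.sqrt(2*best.cost)
def tippose(u,v,z,head,tilt,side=9.5,roll=0):
    # foremost finger corner (19 ahead of grasp =25 ahead of TCP, side mm forward) at u,v,z
    hd=YAW+head
    p,R=pose(0,0,0,hd,tilt); R=R*Ro.from_euler('z',roll); w=uv2w(u,v)
    s,c=np.sin(tilt),np.cos(tilt)
    off=R.as_matrix()[:,2]*.025+np.array([np.cos(hd)*c,np.sin(hd)*c,s])*side/1000
    return np.array([w[0],w[1],z])-off,R
E
cat > feas.py <<'E'
from kin import *
seeds=[[.38,.24,-.77,.38,-.36,.69],[.27,.11,-.9,.99,-.3,.18],[.8,.1,-.5,-.8,-.8,1.5],[-.2,.3,-.5,-1,-.8,.7],[.3,.5,-.5,1.4,-1,0]]
for nm,u,z in(("cs",.550,.070),("ce",.629,.070),("ds",.550,.028),("de",.664,.028)):
    print(nm)
    for head in(-.9,-.6,-.3,0,.3,.6,.9):
        o=[]
        for tl in(0,15,25,35,45):
            p,R=tippose(u,.077,z,head,np.radians(tl)); q,e=ik(p,R,seeds); o.append(f"{e*1000:5.0f}({q[2]:.2f},{q[4]:.2f})")
        print(head,*o)
E
python3 feas.py
```

```text
cs
-0.9     0(-0.46,-0.80)     0(-0.74,-0.61)     0(-0.90,-0.59)     0(-0.99,-0.67)    43(-1.00,-0.82)
-0.6     0(-0.47,-0.79)     0(-0.82,-0.50)    35(-1.00,-0.45)   153(-1.00,-0.59)   252(-1.00,-0.75)
-0.3     0(-0.47,-0.79)     0(-0.87,-0.39)   109(-1.00,-0.33)   273(-1.00,-0.43)   424(-1.00,-0.57)
0     0(-0.47,-0.79)     0(-0.85,-0.34)   123(-1.00,-0.18)   200(-0.64,-0.02)   120(-0.65,-0.02)
0.3     0(-0.47,-0.79)     0(-0.76,-0.37)    59(-0.98,-0.04)    93(-0.75,-0.02)    26(-0.64,-0.10)
0.6     0(-0.47,-0.79)     0(-0.64,-0.47)     0(-0.69,-0.29)     0(-0.61,-0.29)    90(-0.58,-0.35)
0.9     0(-0.47,-0.79)     0(-0.53,-0.59)     0(-0.51,-0.54)    21(-0.48,-0.58)   187(-0.49,-0.56)
ce
-0.9     0(-0.28,-0.87)     0(-0.57,-0.65)     0(-0.74,-0.60)     0(-0.85,-0.67)     0(-0.91,-0.80)
-0.6     0(-0.29,-0.86)     0(-0.64,-0.54)     0(-0.89,-0.41)    31(-0.98,-0.51)   118(-0.99,-0.71)
-0.3     0(-0.29,-0.86)     0(-0.68,-0.45)    15(-0.97,-0.22)   162(-0.98,-0.36)   297(-0.99,-0.53)
0     0(-0.29,-0.86)     0(-0.65,-0.41)    65(-0.96,-0.07)   239(-0.97,-0.12)   112(-0.52,-0.02)
0.3
[... 987 characters left out ...]
50)
de
-0.9     0(-0.24,-0.82)     0(-0.54,-0.58)     0(-0.73,-0.53)     0(-0.82,-0.62)     0(-0.87,-0.78)
-0.6     0(-0.24,-0.82)     0(-0.62,-0.46)     0(-0.87,-0.35)    78(-0.90,-0.51)   164(-0.91,-0.70)
-0.3     0(-0.24,-0.81)     0(-0.67,-0.35)    62(-0.90,-0.22)   209(-0.90,-0.36)   282(-0.45,-0.02)
0     0(-0.25,-0.81)     0(-0.63,-0.32)   112(-0.89,-0.07)   177(-0.44,-0.02)   109(-0.45,-0.02)
0.3     0(-0.25,-0.81)     0(-0.52,-0.38)    34(-0.72,-0.05)    45(-0.55,-0.02)    48(-0.44,-0.12)
0.6     0(-0.24,-0.81)     0(-0.40,-0.49)     0(-0.44,-0.34)     0(-0.39,-0.33)   105(-0.37,-0.36)
0.9     0(-0.24,-0.82)     0(-0.30,-0.62)     0(-0.29,-0.57)    29(-0.27,-0.59)   193(-0.27,-0.59)
```

```bash
cat > feas2.py <<'E'
from kin import *
seeds=[[.27,.11,-.9,.99,-.3,.18],[.1,.3,-.5,1.3,-.4,0],[-.35,.3,-.5,-2.8,-.3,-2],[-.35,.3,-.3,-2.8,-.6,2.5],[0,.3,-.5,-1.5,-.4,2.5],[0,.3,-.5,-2,-.4,-2.5]]
rng=np.random.default_rng(0)
for nm,u,z in(("cs",.550,.070),("ce",.629,.070),("de",.664,.028)):
    print(nm)
    for head in(-.2,0,.2,.4,.5,.6,.7):
        o=[]
        for tl in(25,30,35,40,45,55):
            p,R=tippose(u,.077,z,head,np.radians(tl)); q,e=ik(p,R,seeds); o.append(f"{e*1000:4.0f}"+(f"({q[0]:.2f},{q[2]:.2f},{q[3]:.2f},{q[4]:.2f},{q[5]:.2f})" if e<.01 else ""))
        print(head,*o)
E
python3 feas2.py
```

```text
cs
-0.2  122   36   18   60  120  197
0  123  108   92   38    0(-0.44,-0.89,-2.53,-0.35,-1.95)   88
0.2   88  147  147   74    0(-0.16,-0.66,-1.70,-0.14,-2.86)    0(-0.65,-0.95,-2.32,-0.79,-1.78)
0.4   22   47   37    0(0.16,-0.68,-0.90,-0.07,2.53)    0(-0.19,-0.62,-1.47,-0.30,-2.94)    0(-0.59,-0.77,-1.94,-0.70,-2.11)
0.5    0(0.32,-0.81,-0.04,-0.17,1.62)    0(0.31,-0.82,-0.18,-0.07,1.77)    0(0.21,-0.70,-0.61,-0.13,2.28)    0(0.00,-0.61,-1.05,-0.25,2.87)    0(-0.22,-0.60,-1.40,-0.39,-2.91)    0(-0.56,-0.70,-1.79,-0.72,-2.22)
0.6    0(0.26,-0.69,-0.27,-0.29,2.00)    0(0.20,-0.66,-0.48,-0.26,2.25)    0(0.08,-0.61,-0.77,-0.29,2.62)    4(-0.07,-0.57,-1.06,-0.37,3.01)    0(-0.26,-0.57,-1.33,-0.49,-2.88)    0(-0.55,-0.64,-1.66,-0.76,-2.30)
0.7    0(0.19,-0.61,-0.39,-0.38,2.25)    0(0.12,-0.59,-0.60,-0.37,2.51)    0(0.00,-0.56,-0.83,-0.41,2.81)   34    0(-0.28,-0.54,-1.27,-0.57,-2.84)    0(-0.53,-0.59,-1.55,-0.80,-2.36)
ce
-0.2   37   69   24   56  108   93
0   65  112   91   52   12    0(-0.48,-0.97,-2.78,-0.81,-1.64)
0.2   54  112  128   89    9(0.02,-0.52,-1.36,-0.02,2.94)    0(-0.52,
[... 1043 characters left out ...]
59,-0.07,2.21)    0(0.00,-0.43,-1.08,-0.17,2.83)    0(-0.21,-0.43,-1.53,-0.31,-2.85)    0(-0.50,-0.57,-2.03,-0.66,-2.10)
0.5    0(0.20,-0.51,-0.24,-0.25,1.94)    0(0.16,-0.49,-0.46,-0.20,2.18)    0(0.07,-0.44,-0.77,-0.22,2.55)    0(-0.07,-0.40,-1.11,-0.29,2.98)    0(-0.22,-0.40,-1.43,-0.39,-2.87)    0(-0.48,-0.50,-1.86,-0.67,-2.23)
0.6    0(0.15,-0.44,-0.37,-0.34,2.19)    0(0.09,-0.42,-0.58,-0.31,2.43)    0(0.01,-0.39,-0.83,-0.33,2.74)   19    0(-0.24,-0.37,-1.35,-0.47,-2.86)    0(-0.46,-0.44,-1.71,-0.71,-2.33)
0.7    0(0.11,-0.38,-0.45,-0.42,2.38)    0(0.04,-0.36,-0.64,-0.41,2.61)    0(-0.04,-0.34,-0.86,-0.43,2.88)   34    0(-0.26,-0.34,-1.28,-0.56,-2.85)    0(-0.45,-0.38,-1.58,-0.76,-2.40)
```

```bash
cat > clear.py <<'E'
from kin import *
def rollfor(head,tilt,jz):  # roll so that jaw axis has zero u-component blended
    pass
def body(p,R,n=9):
    g=np.stack(np.meshgrid(np.linspace(-.039,.039,n),np.linspace(-.0965,.0965,2*n),np.linspace(-.041-.16,-.041,n)),-1).reshape(-1,3)
    W=p+R.apply(g); return np.c_[np.array([w2uv(*w[:2]) for w in W]),W[:,2]]
def rep(u,z,head,tl,roll):
    p,R=tippose(u,.077,z,head,np.radians(tl),roll=roll); B=body(p,R)
    # gap to shield edge: points above z .12
    def umax(a,b): m=(B[:,2]>a)&(B[:,2]<b)&(abs(B[:,1]-.077)<.095); return B[m,0].max() if m.any() else -1
    j=R.as_matrix()[:,1]; j=np.r_[w2uv(*j[:2]),j[2]]
    return f"zmin {B[:,2].min():.3f} umax<.122 {umax(0,.122):.3f} u@.122-.142 {umax(.122,.142):.3f} u>.142 {umax(.142,.4):.3f} jaw {j.round(2)}"
for u,z in((.629,.070),(.664,.028)):
  for head,tl in((.6,35),(.6,30),(.5,35),(.4,40),(.2,50),(0,50)):
    for roll in(0,.3,.45,.6): print(u,head,tl,roll,rep(u,z,head,tl,roll))
E
python3 clear.py
```

```text
0.629 0.6 35 0 zmin 0.096 umax<.122 0.633 u@.122-.142 0.672 u>.142 0.663 jaw [ 0.56 -0.83  0.  ]
0.629 0.6 35 0.3 zmin 0.081 umax<.122 0.632 u@.122-.142 0.648 u>.142 0.639 jaw [ 0.34 -0.93 -0.17]
0.629 0.6 35 0.45 zmin 0.074 umax<.122 0.640 u@.122-.142 0.638 u>.142 0.626 jaw [ 0.21 -0.94 -0.25]
0.629 0.6 35 0.6 zmin 0.069 umax<.122 0.631 u@.122-.142 0.629 u>.142 0.624 jaw [ 0.08 -0.94 -0.32]
0.629 0.6 30 0 zmin 0.103 umax<.122 0.630 u@.122-.142 0.677 u>.142 0.669 jaw [ 0.56 -0.83  0.  ]
0.629 0.6 30 0.3 zmin 0.090 umax<.122 0.636 u@.122-.142 0.656 u>.142 0.644 jaw [ 0.33 -0.93 -0.15]
0.629 0.6 30 0.45 zmin 0.084 umax<.122 0.636 u@.122-.142 0.644 u>.142 0.634 jaw [ 0.2  -0.96 -0.22]
0.629 0.6 30 0.6 zmin 0.079 umax<.122 0.634 u@.122-.142 0.634 u>.142 0.629 jaw [ 0.06 -0.96 -0.28]
0.629 0.5 35 0 zmin 0.096 umax<.122 0.624 u@.122-.142 0.663 u>.142 0.648 jaw [ 0.48 -0.88  0.  ]
0.629 0.5 35 0.3 zmin 0.081 umax<.122 0.623 u@.122-.142 0.639 u>.142 0.629 jaw [ 0.25 -0.95 -0.17]
0.629 0.5 35 0.45 zmin 0.074 umax<.122 0.631 u@.122-.142 0.630 u>.142 0.620 jaw [ 0.12 -0.96 -0.25]
0.629 0.5 35 0
[... 2913 characters left out ...]
[ 0.2  -0.98  0.  ]
0.664 0.2 50 0.3 zmin 0.013 umax<.122 0.634 u@.122-.142 0.619 u>.142 0.589 jaw [ 0.   -0.97 -0.23]
0.664 0.2 50 0.45 zmin 0.004 umax<.122 0.642 u@.122-.142 0.643 u>.142 0.613 jaw [-0.1  -0.94 -0.33]
0.664 0.2 50 0.6 zmin -0.003 umax<.122 0.647 u@.122-.142 0.652 u>.142 0.637 jaw [-0.19 -0.88 -0.43]
0.664 0 50 0 zmin 0.033 umax<.122 0.632 u@.122-.142 0.586 u>.142 0.571 jaw [-0. -1.  0.]
0.664 0 50 0.3 zmin 0.013 umax<.122 0.650 u@.122-.142 0.634 u>.142 0.604 jaw [-0.19 -0.96 -0.23]
0.664 0 50 0.45 zmin 0.004 umax<.122 0.654 u@.122-.142 0.657 u>.142 0.626 jaw [-0.28 -0.9  -0.33]
0.664 0 50 0.6 zmin -0.003 umax<.122 0.655 u@.122-.142 0.663 u>.142 0.648 jaw [-0.36 -0.83 -0.43]
```

Findings: a straight 45° lean is unreachable on this wrist branch. For pushing the cassette, a 15° lean clears the shield by about 10 mm. For the drawer I'll use a skewed lean, planned through joint space. Next, the cassette push stance.

Run:
```python
from station import *; from kin import *
s=get_state();t=np.radians(15)
print(fk(s["q"],P0)[0]-s["eef_pos"])
plan(s,[tippose(.548,.077,.105,0,t),tippose(.548,.077,.068,0,t)],step=20,ang=.06)
```

```text
[ 0.00013453 -0.00284795  0.00068142]
-4.7 -2.3 -6 0.003 -0.056 -0.002; -5 -2.3 -5.8 0.003 -0.056 -0.002; -4.8 -0 17.9 0 0 0; -4.8 -0 17.9 0 0 0
```

Emit:
step_arm(commands="-4.7 -2.3 -6 0.003 -0.056 -0.002; -5 -2.3 -5.8 0.003 -0.056 -0.002; 0 0 0 0 0 0")

```text
t: 10.95
eef_pos: [0.5485, -0.0155, 0.1306]
ee_rot: [3.133, -0.303, -0.164]
force: [-0.0, 1.3, 0.8]
width: 0.0103
```

Run:
```python
from station import *; from kin import *
s=get_state();t=np.radians(15);show(s);grasp(s)
plan(s,[tippose(.548,.077,.095,0,t),tippose(.548,.077,.068,0,t),],step=14,ang=.06)
```

```text
t 10.95 pos [ 0.5485 -0.0155  0.1306] tilt 17.4 hd -0.193 F [-0.   1.3  0.8] w 10.3 q [ 0.41  0.12 -0.83  0.44 -0.41  0.61]
grasp u,v,z [0.5458 0.0721] 0.1249 F uvz [-0.2  1.3] 0.8 jaw-axis skew -0.0065
-7.6 -2.5 4.9 0.005 -0.021 -0.002; -7.5 -2.4 5 0.005 -0.021 -0.002; -3.5 -0 13 0 0 0; -3.5 -0 13 0 0 0
```

Emit:
step_arm(commands="-7.6 -2.5 4.9 0.005 -0.021 -0.002; -7.5 -2.4 5 0.005 -0.021 -0.002; -3.5 0 13 0 0 0; -3.5 0 13 0 0 0; 0 0 0 0 0 0")

```text
t: 11.58
eef_pos: [0.5359, -0.0115, 0.0883]
ee_rot: [3.137, -0.259, -0.157]
force: [-0.3, -0.1, 0.3]
width: 0.0104
```

```bash
cat >> kin.py <<'E'
def tip(st,side=.0095):
    R=Ro.from_euler('xyz',st["ee_rot"]).as_matrix(); z=R[:,2]; h=np.array([z[0],z[1],0]);h/=np.linalg.norm(h)
    up=h-np.dot(h,z)*z; up/=np.linalg.norm(up)
    p=st["eef_pos"]+.025*z+side*up; print("tip u,v,z",w2uv(*p[:2]).round(4),p[2].round(4))
E
python3 - <<'E'
from station import *; from kin import *
s=get_state();t=np.radians(15);show(s);grasp(s);tip(s)
p=grab_frame("side"); x,y=(220,170); c=p["frame"][y:y+120,x:x+160,::-1]
cv2.imwrite("pics/side7.png",np.clip(cv2.resize(c,None,fx=5,fy=5)*1.5,0,255).astype('uint8'))
plan(s,[tippose(.560,.077,.068,0,t),tippose(.580,.077,.068,0,t)],step=5,ang=.06)
E
```

```text
t 11.57 pos [ 0.5359 -0.0115  0.0883] tilt 14.8 hd -0.177 F [-0.3 -0.1  0.3] w 10.4 q [ 0.41  0.18 -0.87  0.44 -0.34  0.6 ]
grasp u,v,z [0.5325 0.074 ] 0.0825 F uvz [-0.2 -0.1] 0.3 jaw-axis skew 0.0013
tip u,v,z [0.5465 0.0737] 0.0666
4.4 -1 0.7 0.001 0.001 0.001; 4.4 -1 0.7 0.001 0.001 0.001; 4.4 -1 0.7 0.001 0.001 0.001; 4.8 -0 1.3 0 0 0; 4.8 0 1.3 0 0 0; 4.8 0 1.3 0 0 0; 4.8 -0 1.3 0 0 0
```

View pics/side7.png

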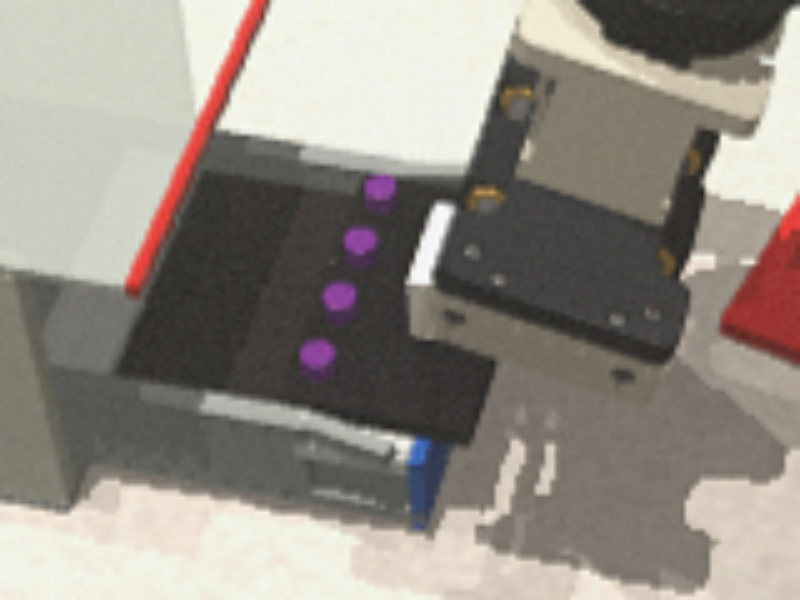

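Emit:
step_arm(commands="4.4 -1 0.7 0 0 0; 4.4 -1 0.7 0 0 0; 4.4 -1 0.7 0 0 0; 4.8 0 1.3 0 0 0; 4.8 0 1.3 0 0 0; 4.8 0 1.3 0 0 0")

```text
t: 12.38
eef_pos: [0.5656, -0.0124, 0.0907]
ee_rot: [3.139, -0.26, -0.159]
force: [-1.8, 0.5, 1.7]
width: 0.0096
```

Run:
```python
from station import *; from kin import *
s=get_state();t=np.radians(15);show(s);grasp(s);tip(s)
plan(s,[tippose(.604,.077,.068,0,t)],step=5,ang=.06)
```

```text
t 12.38 pos [ 0.5656 -0.0124  0.0907] tilt 14.9 hd -0.168 F [-1.8  0.5  1.7] w 9.6 q [ 0.39  0.22 -0.79  0.39 -0.36  0.67]
grasp u,v,z [0.5619 0.0778] 0.0849 F uvz [-1.9  0.2] 1.7 jaw-axis skew 0.0
tip u,v,z [0.576  0.0777] 0.069
4.5 0.1 1.4 0 0 0; 4.5 0.1 1.4 0 0 0; 4.5 0.1 1.4 0 0 0; 4.5 0.1 1.4 0 0 0; 4.5 0.1 1.4 0 0 0; 4.5 0.1 1.4 0 0 0
```

Emit:
step_arm(commands="4.5 0.1 1.4 0 0 0; 4.5 0.1 1.4 0 0 0; 4.5 0.1 1.4 0 0 0; 4.5 0.1 1.4 0 0 0; 4.5 0.1 1.4 0 0 0; 4.5 0.1 1.4 0 0 0")

```text
t: 13.12
eef_pos: [0.5935, -0.0175, 0.0895]
ee_rot: [3.139, -0.26, -0.159]
force: [-1.5, -0.4, -0.8]
width: 0.0102
```

Run:
```python
from station import *; from kin import *
s=get_state();t=np.radians(15);grasp(s);tip(s)
p=grab_frame("side"); x,y=(220,170); c=p["frame"][y:y+120,x:x+160,::-1]
cv2.imwrite("pics/side8.png",np.clip(cv2.resize(c,None,fx=5,fy=5)*1.5,0,255).astype('uint8'))
plan(s,[tippose(.622,.077,.070,0,t)],step=3.5,ang=.06)
```

```text
grasp u,v,z [0.5902 0.0773] 0.0837 F uvz [-1.4 -0.6] -0.8 jaw-axis skew 0.0001
tip u,v,z [0.6043 0.0772] 0.0678
2.9 0.1 0.4 0 0 0; 2.9 0.1 0.4 0 0 0; 2.9 0.1 0.4 0 0 0; 2.9 0.1 0.4 0 0 0; 2.9 0.1 0.4 0 0 0; 2.9 0.1 0.4 0 0 0
```

View pics/side8.png

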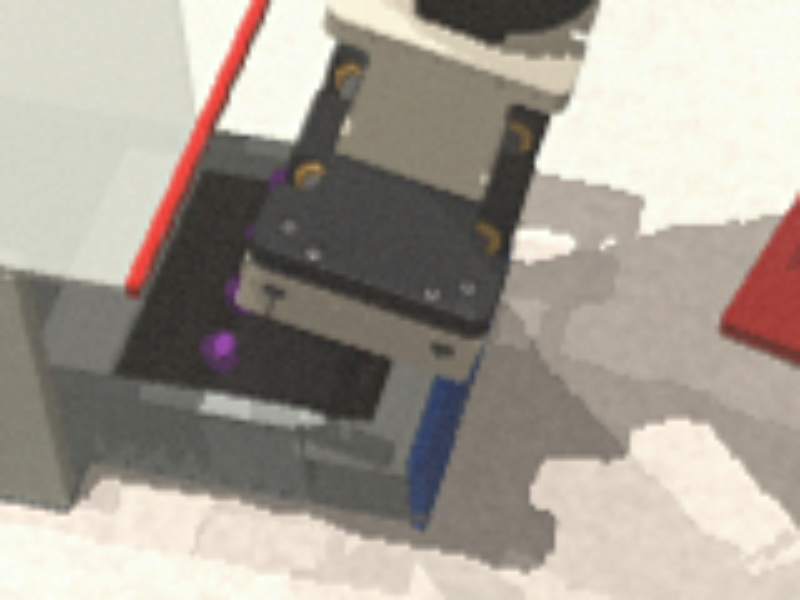

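Sliding well at about 1.5 N, with the drawer unmoved (blue front still at crop x≈425). I'll continue more slowly.

Emit:
step_arm(commands="2.9 0 0.6 0 0 0; 2.9 0 0.6 0 0 0; 2.9 0 0.6 0 0 0; 2.9 0 0.6 0 0 0; 2.9 0 0.6 0 0 0")

```text
t: 13.8
eef_pos: [0.608, -0.0198, 0.0905]
ee_rot: [3.139, -0.26, -0.159]
force: [-0.9, 0.4, 0.2]
width: 0.0101
```

Run:
```python
from station import *; from kin import *
s=get_state();t=np.radians(15);grasp(s);tip(s)
p=grab_frame("side"); x,y=(220,170); c=p["frame"][y:y+120,x:x+160,::-1]
cv2.imwrite("pics/side9.png",np.clip(cv2.resize(c,None,fx=5,fy=5)*1.5,0,255).astype('uint8'))
```

```text
grasp u,v,z [0.605  0.0774] 0.0847 F uvz [-1.   0.3] 0.2 jaw-axis skew 0.0001
tip u,v,z [0.619  0.0773] 0.0688
```

View pics/side9.png

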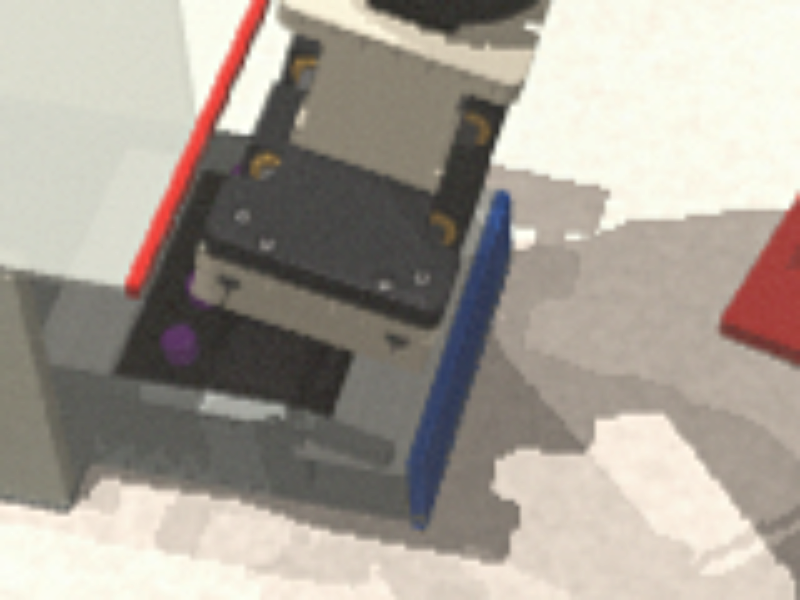

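Emit:
step_arm(commands="1.9 0 0.6 0 0 0; 1.9 0 0.6 0 0 0; 1.9 0 0.6 0 0 0; 0 0 0 0 0 0")

```text
t: 14.35
eef_pos: [0.614, -0.0206, 0.0902]
ee_rot: [3.14, -0.261, -0.159]
force: [0.1, -0.6, -0.3]
width: 0.01
```

```bash
cat > look.py <<'E'
import sys
from station import *; from kin import *
n=sys.argv[1]; s=get_state();show(s);grasp(s);tip(s)
p=grab_frame("side"); x,y=(220,170); c=p["frame"][y:y+120,x:x+160,::-1]
cv2.imwrite(f"pics/side{n}.png",np.clip(cv2.resize(c,None,fx=5,fy=5)*1.5,0,255).astype('uint8'))
E
python3 look.py 10
```

```text
t 14.35 pos [ 0.614  -0.0206  0.0902] tilt 14.9 hd -0.167 F [ 0.1 -0.6 -0.3] w 10.0 q [ 0.34  0.29 -0.66  0.32 -0.41  0.78]
grasp u,v,z [0.611  0.0774] 0.0844 F uvz [ 0.2 -0.6] -0.3 jaw-axis skew 0.0001
tip u,v,z [0.625  0.0773] 0.0685
```

View pics/side10.png

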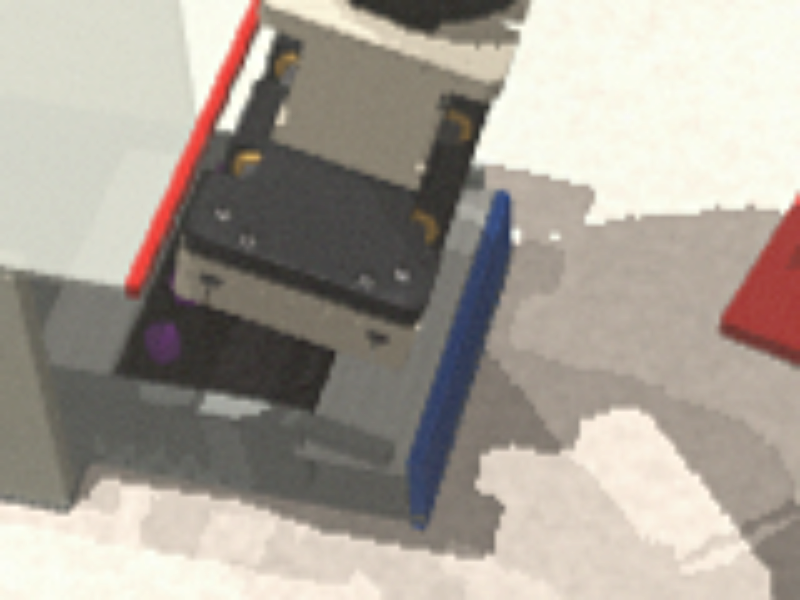

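Emit:
step_arm(commands="1.9 0 0.5 0 0 0; 0 0 0 0 0 0")

```text
t: 14.65
eef_pos: [0.6158, -0.021, 0.0902]
ee_rot: [3.14, -0.26, -0.159]
force: [-0.3, -0.5, -0.0]
width: 0.0098
```

```bash
python3 look.py 11
```

```text
t 14.65 pos [ 0.6158 -0.021   0.0902] tilt 14.9 hd -0.167 F [-0.3 -0.5 -0. ] w 9.8 q [ 0.34  0.3  -0.66  0.32 -0.41  0.79]
grasp u,v,z [0.6128 0.0774] 0.0844 F uvz [-0.2 -0.6] -0.0 jaw-axis skew 0.0001
tip u,v,z [0.6269 0.0773] 0.0685
```

View pics/side11.png

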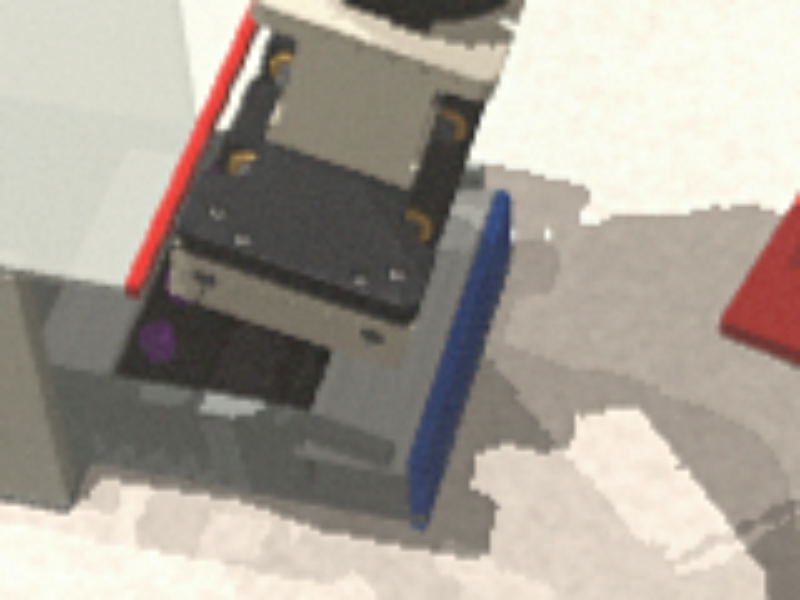

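Emit:
step_arm(commands="1.9 0 0.5 0 0 0; 0 0 0 0 0 0")

```text
t: 14.95
eef_pos: [0.6178, -0.0213, 0.0902]
ee_rot: [3.14, -0.26, -0.159]
force: [-0.1, 0.2, 0.2]
width: 0.0098
```

```bash
python3 look.py 12
```

```text
t 14.95 pos [ 0.6178 -0.0213  0.0902] tilt 14.9 hd -0.167 F [-0.1  0.2  0.2] w 9.8 q [ 0.34  0.3  -0.65  0.32 -0.41  0.79]
grasp u,v,z [0.6148 0.0774] 0.0844 F uvz [-0.1  0.1] 0.2 jaw-axis skew 0.0
tip u,v,z [0.6289 0.0773] 0.0685
```

View pics/side12.png

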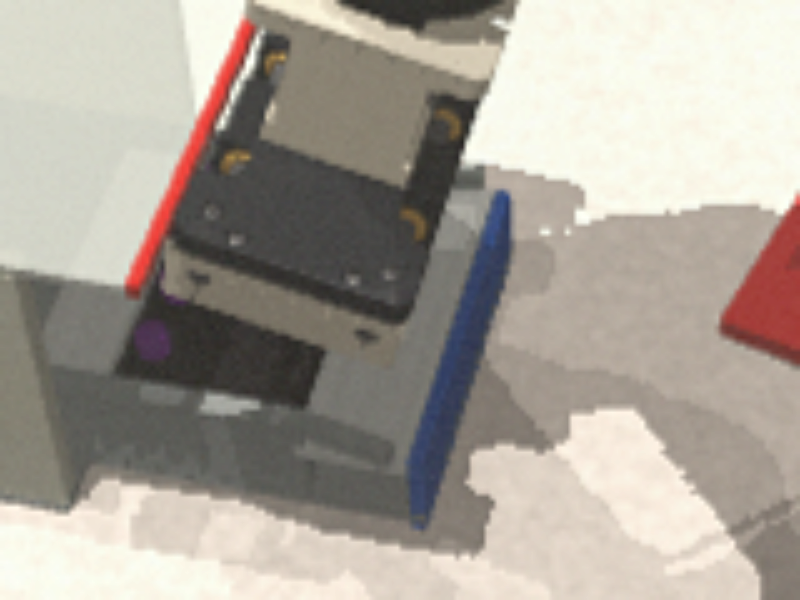

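Emit:
step_arm(commands="1.4 0 0.4 0 0 0; 0 0 0 0 0 0")

```text
t: 15.25
eef_pos: [0.6193, -0.0215, 0.0902]
ee_rot: [3.14, -0.261, -0.159]
force: [0.4, 0.2, 0.4]
width: 0.01
```

```bash
python3 look.py 13
```

```text
t 15.25 pos [ 0.6193 -0.0215  0.0902] tilt 14.9 hd -0.167 F [0.4 0.2 0.4] w 10.0 q [ 0.34  0.3  -0.65  0.32 -0.41  0.79]
grasp u,v,z [0.6163 0.0774] 0.0844 F uvz [0.4 0.2] 0.4 jaw-axis skew 0.0001
tip u,v,z [0.6304 0.0773] 0.0685
```

View pics/side13.png

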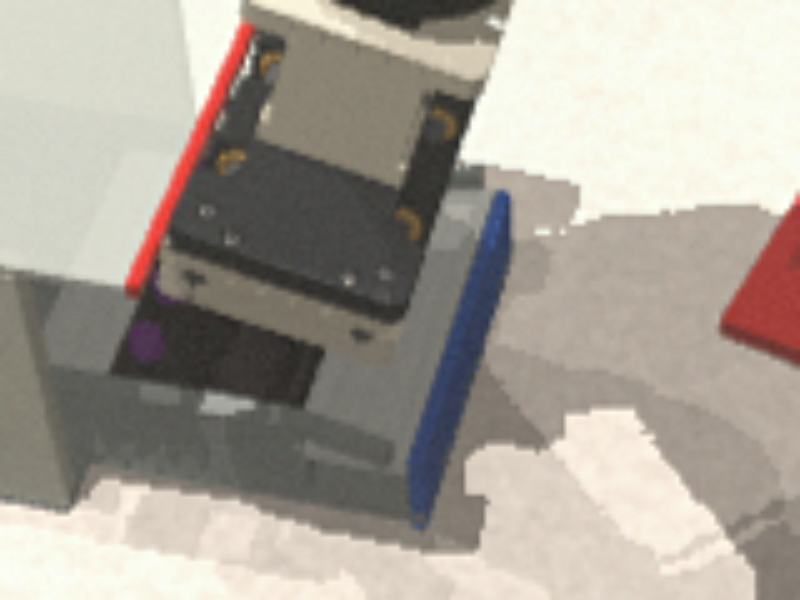

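Run:
```python
from station import *; from kin import *
p=grab_frame("side"); q=grab_frame("top"); pickle.dump(p,open("side14.pkl","wb"))
x,y=(235,210); c=p["frame"][y:y+50,x:x+66,::-1]
cv2.imwrite("pics/z14.png",np.clip(cv2.resize(c,None,fx=12,fy=12,interpolation=cv2.INTER_CUBIC)*2.2,0,255).astype('uint8'))
x2,y2=(290,150); c=q["frame"][y2:y2+60,x2:x2+80,::-1]
cv2.imwrite("pics/t14.png",np.clip(cv2.resize(c,None,fx=10,fy=10,interpolation=cv2.INTER_CUBIC)*2.2,0,255).astype('uint8'))
for nm,und,du in(("flat pocket",.039,0),("flat pocket+2",.039,.002),("porch",.045,0)):
    w=uv2w(.6474+du,.077)
    M=np.array([[24,42,20],[-35,57,10],[35,57,10]])/1000;M[:,2]+=und
    print(nm,((proj(p,tf([*w,YAW],M))-[x,y]+.5)*12-.5).round(0).tolist())
```

```text
flat pocket [[170.0, 313.0], [526.0, 497.0], [76.0, 419.0]]
flat pocket+2 [[157.0, 310.0], [513.0, 495.0], [63.0, 416.0]]
porch [[165.0, 286.0], [523.0, 472.0], [71.0, 393.0]]
```

View pics/z14.png

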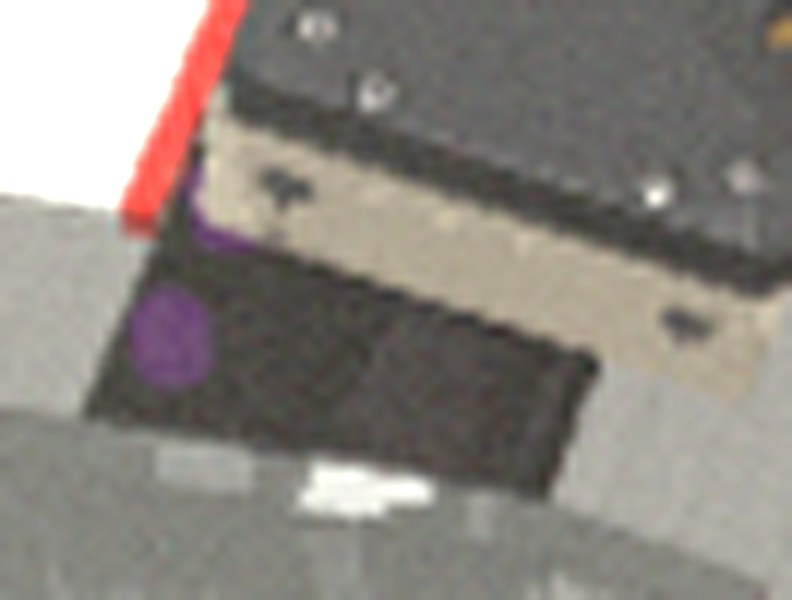

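View pics/t14.png

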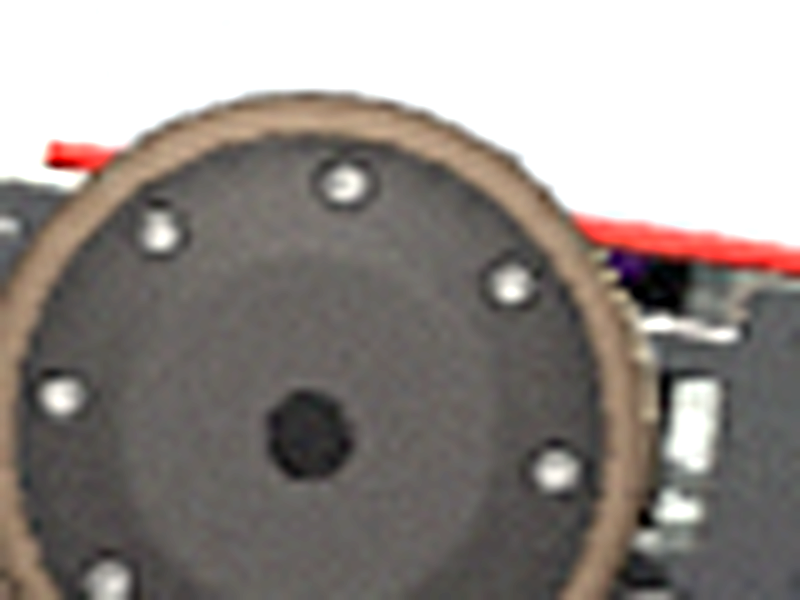

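Emit:
step_arm(commands="1.2 0 0.3 0 0 0")

```text
t: 15.52
eef_pos: [0.6202, -0.0217, 0.0902]
ee_rot: [3.139, -0.26, -0.159]
force: [-1.0, 0.5, 0.6]
width: 0.0097
```

Emit:
step_arm(commands="1.2 0 0.3 0 0 0")

```text
t: 15.65
eef_pos: [0.6207, -0.022, 0.09]
ee_rot: [3.139, -0.259, -0.16]
force: [-9.9, 4.8, 6.1]
width: 0.0097
```

```bash
python3 look.py 15
python3 - <<'E'
from station import *; from kin import *
p=grab_frame("side")
x,y=(235,210); c=p["frame"][y:y+50,x:x+66,::-1]
cv2.imwrite("pics/z15.png",np.clip(cv2.resize(c,None,fx=12,fy=12,interpolation=cv2.INTER_CUBIC)*2.2,0,255).astype('uint8'))
E
```

```text
t 15.65 pos [ 0.6207 -0.022   0.09  ] tilt 14.8 hd -0.169 F [-9.9  4.8  6.1] w 9.7 q [ 0.34  0.3  -0.64  0.31 -0.41  0.8 ]
grasp u,v,z [0.6178 0.0772] 0.0842 F uvz [-10.6   3.2] 6.1 jaw-axis skew -0.0002
tip u,v,z [0.6319 0.077 ] 0.0683
```

View pics/z15.png

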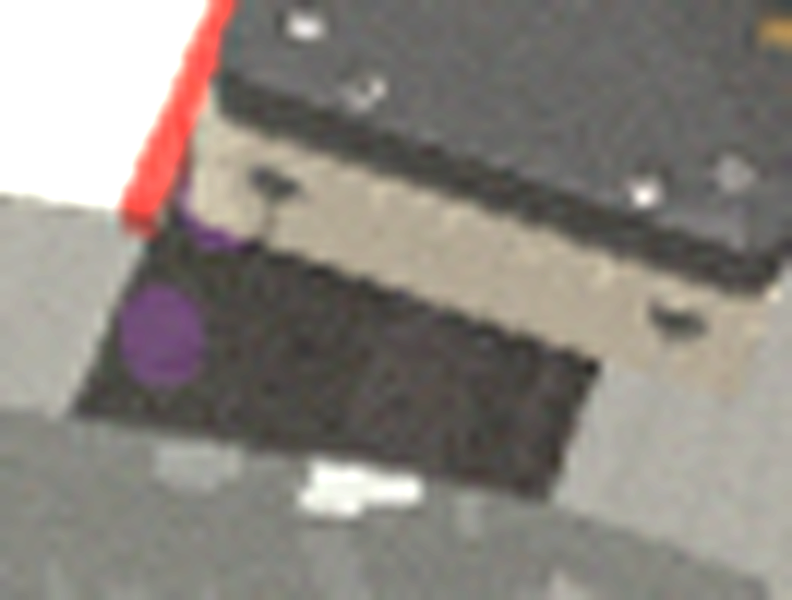

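The far wall is felt at about 10 N, with the tip at u=0.632 as predicted. Backing off now.

Emit:
step_arm(commands="-4 0 -1 0 0 0; -10 0 -2.6 0 0 0; -20 0 -5.2 0 0 0; -20 0 -5.2 0 0 0; -20 0 -5.2 0 0 0; 0 0 0 0 0 0")

```text
t: 16.5
eef_pos: [0.5444, -0.01, 0.0898]
ee_rot: [3.139, -0.26, -0.159]
force: [0.4, 0.5, -0.1]
width: 0.01
```

```bash
python3 look.py 16;  python3 - <<'E'
from station import *; from kin import *
p=grab_frame("side"); pickle.dump(p,open("side16.pkl","wb"))
x,y=(230,195); c=p["frame"][y:y+75,x:x+100,::-1]
cv2.imwrite("pics/z16.png",np.clip(cv2.resize(c,None,fx=8,fy=8,interpolation=cv2.INTER_CUBIC)*2.2,0,255).astype('uint8'))
for nm,und,du in(("flat pocket",.039,0),("porch",.045,0)):
    w=uv2w(.6319+.017,.077)
    M=np.array([[24,42,20],[24,14,20],[24,-14,20],[-35,57,10],[-35,-57,10],[35,57,10],[-3,20,40],[-17,20,40],[-17,-20,40]])/1000;M[:,2]+=und
    print(nm,((proj(p,tf([*w,YAW],M))-[x,y]+.5)*8-.5).round(0).tolist())
E
```

```text
t 16.5 pos [ 0.5444 -0.01    0.0898] tilt 14.9 hd -0.167 F [ 0.4  0.5 -0.1] w 10.0 q [ 0.41  0.19 -0.84  0.43 -0.34  0.62]
grasp u,v,z [0.5405 0.0769] 0.084 F uvz [0.3 0.6] -0.1 jaw-axis skew 0.0007
tip u,v,z [0.5546 0.0768] 0.0681
flat pocket [[147.0, 327.0], [186.0, 237.0], [223.0, 150.0], [384.0, 450.0], [518.0, 90.0], [84.0, 398.0], [283.0, 215.0], [343.0, 225.0], [393.0, 99.0]]
porch [[144.0, 310.0], [183.0, 219.0], [220.0, 132.0], [382.0, 433.0], [516.0, 72.0], [81.0, 380.0], [280.0, 197.0], [341.0, 207.0], [391.0, 81.0]]
```

View pics/z16.png

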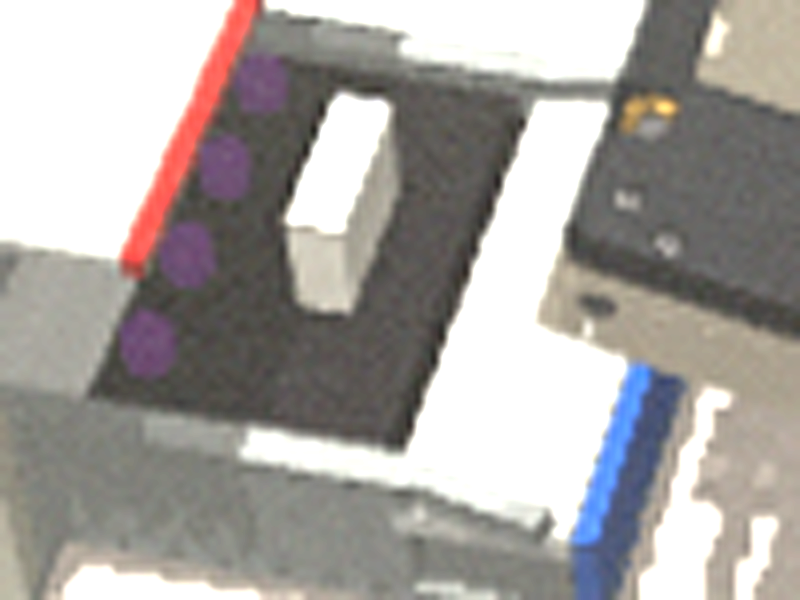

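The cassette lies flat in the pocket. The observed handle-top corners at (288,220), (345,232), (392,103) match the pocket prediction within about 6 crop px and are some 20 px from the porch one. The drawer is unmoved. Now planning the leaning drawer push.

```bash
cat > plan2.py <<'E'
from kin import *
from clear import body
q0=np.array([.41,.19,-.84,.43,-.34,.62])
def fingers(p,R):
    g=np.stack(np.meshgrid(np.linspace(-.0095,.0095,3),np.linspace(-.026,.026,7),np.linspace(-.041,.025,6)),-1).reshape(-1,3)
    W=p+R.apply(g); return np.c_[np.array([w2uv(*w[:2]) for w in W]),W[:,2]]
def info(p,R):
    B=body(p,R); F=fingers(p,R)
    m=(B[:,2]>.118)&(B[:,2]<.145)&(abs(B[:,1]-.077)<.095)
    m2=(B[:,2]<.118); mr=(B[:,2]<.055)&(B[:,0]<.49)&(B[:,1]<.05)
    return f"bz {B[:,2].min():.3f} u@sh {B[m,0].max() if m.any() else 0:.3f} u<sh {B[m2,0].max() if m2.any() else 0:.3f} nearred {mr.sum()} fz {F[:,2].min():.3f} fu {F[:,0].max():.3f}"
if __name__=="__main__":
  seeds=[[-.2,.3,-.6,-1.5,-.3,.2],[-.5,.3,-.6,-1.9,-.6,.9]]
  for head,tl in((.5,40),(.4,45),(.3,48),(.3,52),(.2,52)):
    for roll in(0,.2):
      for u in(.545,.66):
        p,R=tippose(u,.077,.035,head,np.radians(tl),roll=roll+np.pi); q,e=ik(p,R,seeds)
        print(head,tl,roll,u,f"{e*1000:.1f}",q.round(2),info(p,R))
E
python3 plan2.py | grep -v "^0.629\|^0.664"
```

```text
0.5 40 0 0.545 0.0 [-0.13  0.25 -0.6  -1.29 -0.31  0.08] bz 0.054 u@sh 0.557 u<sh 0.574 nearred 4 fz 0.023 fu 0.557
0.5 40 0 0.66 0.0 [-0.05  0.37 -0.41 -1.09 -0.28 -0.19] bz 0.054 u@sh 0.672 u<sh 0.689 nearred 0 fz 0.023 fu 0.672
0.5 40 0.2 0.545 0.0 [-0.13  0.25 -0.6  -1.29 -0.31 -0.12] bz 0.043 u@sh 0.529 u<sh 0.563 nearred 5 fz 0.020 fu 0.555
0.5 40 0.2 0.66 0.0 [-0.05  0.37 -0.41 -1.09 -0.28 -0.39] bz 0.043 u@sh 0.644 u<sh 0.678 nearred 0 fz 0.020 fu 0.670
0.4 45 0 0.545 0.0 [-0.35  0.28 -0.66 -1.72 -0.41  0.61] bz 0.047 u@sh 0.524 u<sh 0.559 nearred 7 fz 0.022 fu 0.555
0.4 45 0 0.66 0.0 [-0.19  0.38 -0.43 -1.5  -0.3   0.24] bz 0.047 u@sh 0.639 u<sh 0.674 nearred 0 fz 0.022 fu 0.670
0.4 45 0.2 0.545 0.0 [-0.35  0.28 -0.66 -1.72 -0.41  0.41] bz 0.034 u@sh 0.513 u<sh 0.548 nearred 18 fz 0.018 fu 0.552
0.4 45 0.2 0.66 0.0 [-0.19  0.38 -0.43 -1.5  -0.3   0.04] bz 0.034 u@sh 0.628 u<sh 0.663 nearred 0 fz 0.018 fu 0.667
0.3 48 0 0.545 0.0 [-0.51  0.34 -0.78 -2.06 -0.54  1.03] bz 0.043 u@sh 0.510 u<sh 0.546 nearred 12 fz 0.021 fu 0.553
0.3 48 0 0.66 0.0 [-0.33  0.4  -0.51 -1.9  -0.36  
[... 536 characters left out ...]
 52 0.2 0.545 0.0 [-0.64  0.44 -0.87 -2.18 -0.74  1.1 ] bz 0.023 u@sh 0.491 u<sh 0.531 nearred 44 fz 0.016 fu 0.550
0.3 52 0.2 0.66 0.0 [-0.45  0.46 -0.6  -2.12 -0.54  0.81] bz 0.023 u@sh 0.606 u<sh 0.646 nearred 0 fz 0.016 fu 0.665
0.2 52 0 0.545 0.0 [-0.66  0.49 -0.98 -2.38 -0.83  1.48] bz 0.037 u@sh 0.496 u<sh 0.531 nearred 29 fz 0.020 fu 0.550
0.2 52 0 0.66 0.0 [-0.48  0.47 -0.69 -2.35 -0.58  1.21] bz 0.037 u@sh 0.611 u<sh 0.646 nearred 0 fz 0.020 fu 0.665
0.2 52 0.2 0.545 0.0 [-0.66  0.49 -0.98 -2.38 -0.83  1.28] bz 0.023 u@sh 0.494 u<sh 0.520 nearred 50 fz 0.016 fu 0.547
0.2 52 0.2 0.66 0.0 [-0.48  0.47 -0.69 -2.35 -0.58  1.01] bz 0.023 u@sh 0.609 u<sh 0.635 nearred 0 fz 0.016 fu 0.662
```

```bash
cat > plan3.py <<'E'
from station import *
from plan2 import *
def links(q):
    z1,L1,e,L2,L3,y1,y2,y3,x1,ex=P0
    R=Ro.from_euler('z',q[0]); p=R.apply([x1,0,z1]);R=R*Ro.from_euler('y',q[1]); el=p+R.apply([0,y1,L1])
    R=R*Ro.from_euler('y',-q[2]); wr=el+R.apply([L2,0,e]);R=R*Ro.from_euler('x',-q[3]); w2=wr+R.apply([0,y2,0]); return el,wr,w2
HEAD,TL,V=.3,np.radians(48),.09
seeds=[[-.5,.34,-.78,-2,-.5,1],[-.2,.3,-.6,-1.5,-.3,.2]]
s=get_state(); q0=s["q"]
st=tippose(.53,V,.09,HEAD,TL,roll=np.pi); qs,e=ik(*st,seeds); print("stage",e,qs.round(2))
ds=tippose(.535,V,.035,HEAD,TL,roll=np.pi); qd,e=ik(*ds,[qs]); print("ds",e,qd.round(2))
qm=q0+(qs-q0)*.5; 
for a in np.linspace(0,1,9):
    q=q0+(qs-q0)*a; q=q.copy(); p,R=fk(q,P0); el,wr,w2=links(q)
    print(round(a,2),p.round(3),"wr",wr.round(2),w2.round(2),info(p,R))
E
python3 plan3.py | grep -v "^0.629\|^0.664"
```

```text
stage 4.4193837369982436e-15 [-0.24  0.11 -0.7  -1.71 -0.28  0.4 ]
ds 1.857825171583608e-13 [-0.52  0.34 -0.82 -2.12 -0.56  1.1 ]
0.0 [ 0.547 -0.01   0.091] wr [0.33 0.14 0.39] [0.46 0.01 0.43] bz 0.120 u@sh 0.568 u<sh 0.000 nearred 0 fz 0.064 fu 0.557
0.12 [ 0.508 -0.048  0.073] wr [0.34 0.11 0.4 ] [ 0.43 -0.06  0.42] bz 0.092 u@sh 0.567 u<sh 0.526 nearred 0 fz 0.044 fu 0.532
0.25 [ 0.471 -0.065  0.057] wr [0.36 0.08 0.41] [ 0.38 -0.1   0.4 ] bz 0.069 u@sh 0.554 u<sh 0.533 nearred 0 fz 0.025 fu 0.504
0.38 [ 0.441 -0.065  0.044] wr [0.37 0.06 0.42] [ 0.34 -0.12  0.38] bz 0.049 u@sh 0.529 u<sh 0.534 nearred 14 fz 0.012 fu 0.478
0.5 [ 0.424 -0.052  0.038] wr [0.37 0.03 0.43] [ 0.3  -0.13  0.36] bz 0.032 u@sh 0.502 u<sh 0.511 nearred 42 fz 0.004 fu 0.461
0.62 [ 0.423 -0.032  0.039] wr [ 0.38 -0.    0.44] [ 0.26 -0.12  0.34] bz 0.026 u@sh 0.497 u<sh 0.495 nearred 40 fz 0.005 fu 0.458
0.75 [ 0.439 -0.012  0.05 ] wr [ 0.38 -0.03  0.45] [ 0.24 -0.09  0.33] bz 0.035 u@sh 0.504 u<sh 0.493 nearred 3 fz 0.017 fu 0.472
0.88 [0.47  0.001 0.07 ] wr [ 0.38 -0.06  0.46] [ 0.24 -0.07  0.33] bz 0.059 u@sh 0.515 u<sh 0.494 nearred 0 fz 0.041 fu 0.499
1.0 [0.513 0.001 0.1  ] wr [ 0.38 -0.09  0.46] [ 0.25 -0.04  0.34] bz 0.098 u@sh 0.518 u<sh 0.493 nearred 0 fz 0.076 fu 0.538
```

```bash
cat > plan4.py <<'E'
from plan3 import *
def ik3(pos,qw,seed):
    f=lambda a:(fk(np.r_[a,qw],P0)[0]-pos)*10
    r=least_squares(f,seed,bounds=(LO[:3]+.01,HI[:3]-.01)); return np.r_[r.x,qw],np.sqrt(2*r.cost)
def path(qa,qb,pa,pb,zmid,n):
    out=[];q=qa
    for a in np.linspace(0,1,n+1)[1:]:
        pos=pa+(pb-pa)*a; pos[2]+=zmid*np.sin(np.pi*a)
        q,e=ik3(pos,qa[3:]+(qb[3:]-qa[3:])*a,q[:3]); out.append((q,e))
    return out
if __name__=="__main__":
    s=get_state(); qa=s["q"]
    pa=fk(qa,P0)[0]
    up=pa+[-.0,0,.12]
    st=tippose(.53,V,.13,HEAD,TL,roll=np.pi); qs,e=ik(*st,seeds); print("stage",e,qs.round(2))
    r1=ik3(up,qa[3:],qa[:3]); print("up",r1[1],r1[0].round(2))
    P=path(r1[0],qs,up,st[0],.03,16)
    for q,e in P:
        p,R=fk(q,P0); z=R.as_matrix()[:,2]; print(f"{e*1000:.0f}",p.round(3),q.round(2),"tilt",round(np.degrees(np.arccos(-z[2]))),"hd",round(np.arctan2(z[1],z[0])-YAW,2),info(p,R))
E
python3 plan4.py | grep -v "^0.629\|^0.664"
```

```text
stage 4.4193837369982436e-15 [-0.24  0.11 -0.7  -1.71 -0.28  0.4 ]
ds 1.857825171583608e-13 [-0.52  0.34 -0.82 -2.12 -0.56  1.1 ]
0.0 [ 0.547 -0.01   0.091] wr [0.33 0.14 0.39] [0.46 0.01 0.43] bz 0.120 u@sh 0.568 u<sh 0.000 nearred 0 fz 0.064 fu 0.557
0.12 [ 0.508 -0.048  0.073] wr [0.34 0.11 0.4 ] [ 0.43 -0.06  0.42] bz 0.092 u@sh 0.567 u<sh 0.526 nearred 0 fz 0.044 fu 0.532
0.25 [ 0.471 -0.065  0.057] wr [0.36 0.08 0.41] [ 0.38 -0.1   0.4 ] bz 0.069 u@sh 0.554 u<sh 0.533 nearred 0 fz 0.025 fu 0.504
0.38 [ 0.441 -0.065  0.044] wr [0.37 0.06 0.42] [ 0.34 -0.12  0.38] bz 0.049 u@sh 0.529 u<sh 0.534 nearred 14 fz 0.012 fu 0.478
0.5 [ 0.424 -0.052  0.038] wr [0.37 0.03 0.43] [ 0.3  -0.13  0.36] bz 0.032 u@sh 0.502 u<sh 0.511 nearred 42 fz 0.004 fu 0.461
0.62 [ 0.423 -0.032  0.039] wr [ 0.38 -0.    0.44] [ 0.26 -0.12  0.34] bz 0.026 u@sh 0.497 u<sh 0.495 nearred 40 fz 0.005 fu 0.458
0.75 [ 0.439 -0.012  0.05 ] wr [ 0.38 -0.03  0.45] [ 0.24 -0.09  0.33] bz 0.035 u@sh 0.504 u<sh 0.493 nearred 3 fz 0.017 fu 0.472
0.88 [0.47  0.001 0.07 ] wr [ 0.38 -0.06  0.46] [ 0.24 -0.07  0.33] bz 0.059 
[... 1803 characters left out ...]
fz 0.152 fu 0.554
0 [ 0.521 -0.002  0.179] [ 0.21 -0.07 -0.73 -0.79 -0.1  -0.12] tilt 49 hd 0.46 bz 0.141 u@sh 0.410 u<sh 0.000 nearred 0 fz 0.145 fu 0.552
0 [ 0.519 -0.001  0.17 ] [ 0.19 -0.06 -0.72 -0.89 -0.08 -0.19] tilt 49 hd 0.43 bz 0.138 u@sh 0.417 u<sh 0.000 nearred 0 fz 0.138 fu 0.550
0 [ 0.517 -0.     0.16 ] [ 0.17 -0.04 -0.72 -0.99 -0.06 -0.25] tilt 50 hd 0.4 bz 0.137 u@sh 0.430 u<sh 0.000 nearred 0 fz 0.131 fu 0.547
0 [0.515 0.    0.15 ] [ 0.15 -0.03 -0.71 -1.09 -0.04 -0.31] tilt 50 hd 0.36 bz 0.137 u@sh 0.445 u<sh 0.000 nearred 0 fz 0.124 fu 0.543
0 [0.513 0.001 0.14 ] [ 0.13 -0.01 -0.71 -1.19 -0.02 -0.37] tilt 49 hd 0.31 bz 0.136 u@sh 0.484 u<sh 0.000 nearred 0 fz 0.116 fu 0.538
```

```bash
cat > plan5.py <<'E'
from plan4 import *
s=get_state(); qa=s["q"]; pa=fk(qa,P0)[0]; up=pa+[-.0,0,.12]
r1=ik3(up,qa[3:],qa[:3]); P=path(r1[0],qs,up,st[0],.03,20); P=[r1]+P
for q,e in P[::2]:
    p,R=fk(q,P0); z=R.as_matrix()[:,2]; print(f"{e*1000:.0f}",p.round(3),q.round(2),"tilt",round(np.degrees(np.arccos(-z[2]))),"hd",round(np.arctan2(z[1],z[0])-YAW,2),info(p,R))
print("ROWS")
# rows in tool frame from measured pose then along path
pp,RR=s["eef_pos"],Ro.from_euler('xyz',s["ee_rot"]); f0,F0=fk(qa,P0); rows=[]
prev=(f0,F0)
allq=[qa+(r1[0]-qa)*a for a in(1/4,1/2,3/4)]+[q for q,e in P]
for q in allq:
    c=fk(q,P0); d=prev[1].inv().apply(c[0]-prev[0])*1000; w=(prev[1].inv()*c[1]).as_rotvec()
    rows.append(" ".join(f"{round(v,1):g}" for v in d)+" "+" ".join(f"{round(v,3):g}" for v in w)); prev=c
for i in range(0,len(rows),8): print("; ".join(rows[i:i+8]))
E
python3 plan5.py | sed -n '/tilt/p;/ROWS/,$p'
```

```text
0 [ 0.547 -0.01   0.211] [ 0.4  -0.07 -0.86  0.43 -0.34  0.62] tilt 28 hd 0.26 bz 0.218 u@sh 0.000 u<sh 0.000 nearred 0 fz 0.181 fu 0.561
0 [ 0.543 -0.009  0.209] [ 0.38 -0.07 -0.8   0.21 -0.34  0.6 ] tilt 29 hd 0.4 bz 0.201 u@sh 0.000 u<sh 0.000 nearred 0 fz 0.176 fu 0.562
0 [ 0.54  -0.008  0.206] [ 0.35 -0.07 -0.75 -0.   -0.33  0.58] tilt 32 hd 0.51 bz 0.187 u@sh 0.000 u<sh 0.000 nearred 0 fz 0.171 fu 0.563
0 [ 0.536 -0.007  0.202] [ 0.29 -0.07 -0.71 -0.22 -0.32  0.55] tilt 35 hd 0.57 bz 0.176 u@sh 0.000 u<sh 0.000 nearred 0 fz 0.166 fu 0.563
0 [ 0.533 -0.005  0.195] [ 0.23 -0.06 -0.67 -0.43 -0.32  0.53] tilt 39 hd 0.6 bz 0.165 u@sh 0.000 u<sh 0.000 nearred 0 fz 0.159 fu 0.562
0 [ 0.53  -0.004  0.185] [ 0.16 -0.05 -0.65 -0.64 -0.31  0.51] tilt 42 hd 0.59 bz 0.146 u@sh 0.000 u<sh 0.000 nearred 0 fz 0.148 fu 0.561
0 [ 0.526 -0.003  0.173] [ 0.08 -0.03 -0.63 -0.86 -0.3   0.49] tilt 45 hd 0.56 bz 0.129 u@sh 0.442 u<sh 0.000 nearred 0 fz 0.136 fu 0.557
0 [ 0.523 -0.002  0.157] [-0.   -0.   -0.63 -1.07 -0.3   0.47] tilt 47 hd 0.51 bz 0.116 u@sh 0.456 u<sh 0.413 nearred 0 fz 0.122 fu 0.55
[... 474 characters left out ...]
051 0.008; 9.9 -1.4 -28.3 0.031 0.051 0.008; 9.8 -1.4 -28.1 0.031 0.051 0.008; -2 -0.2 0 0.036 -0.003 0.122; -2 0.1 0.1 0.036 -0.003 0.125; -2.1 0.4 0.3 0.036 -0.003 0.128; -2.1 0.8 0.6 0.036 -0.004 0.13
-2.1 1.3 0.9 0.035 -0.004 0.132; -2 1.9 1.3 0.034 -0.005 0.134; -1.8 2.5 1.8 0.033 -0.005 0.136; -1.5 3.2 2.2 0.032 -0.004 0.137; -1 3.9 2.7 0.031 -0.004 0.138; -0.4 4.5 3.1 0.029 -0.003 0.14; 0.4 5.1 3.5 0.028 -0.002 0.141; 1.3 5.5 3.9 0.027 -0.001 0.142
2.4 5.8 4.2 0.026 0 0.143; 3.5 5.9 4.5 0.026 0.002 0.144; 4.7 5.7 4.8 0.025 0.004 0.146; 5.7 5.3 5 0.026 0.006 0.146; 6.7 4.7 5.2 0.026 0.007 0.147; 7.6 3.9 5.4 0.027 0.009 0.148; 8.2 2.9 5.5 0.028 0.011 0.148; 8.6 1.9 5.6 0.029 0.012 0.148
```

Emit:
step_arm(commands="10.1 -1.4 -28.6 0.031 0.051 0.008; 10 -1.4 -28.4 0.031 0.051 0.008; 9.9 -1.4 -28.3 0.031 0.051 0.008; 9.8 -1.4 -28.1 0.031 0.051 0.008; -2 -0.2 0 0.036 -0.003 0.122; -2 0.1 0.1 0.036 -0.003 0.125; -2.1 0.4 0.3 0.036 -0.003 0.128; -2.1 0.8 0.6 0.036 -0.004 0.13", jaw=0)

```text
t: 17.6
eef_pos: [0.5401, -0.0073, 0.2055]
ee_rot: [-2.659, -0.289, -0.725]
force: [-0.6, -0.8, 0.5]
width: 0.0006
```

Run:
```python
from station import *; from h import *
show(get_state())
```

```text
t 17.6 pos [ 0.5401 -0.0073  0.2055] tilt 31.9 hd 0.347 F [-0.6 -0.8  0.5] w 0.6 q [ 0.35 -0.07 -0.76  0.01 -0.33  0.56]
```

The joints follow the planned branch exactly; I'll continue.

Emit:
step_arm(commands="-2.1 1.3 0.9 0.035 -0.004 0.132; -2 1.9 1.3 0.034 -0.005 0.134; -1.8 2.5 1.8 0.033 -0.005 0.136; -1.5 3.2 2.2 0.032 -0.004 0.137; -1 3.9 2.7 0.031 -0.004 0.138; -0.4 4.5 3.1 0.029 -0.003 0.14; 0.4 5.1 3.5 0.028 -0.002 0.141; 1.3 5.5 3.9 0.027 -0.001 0.142")

```text
t: 18.6
eef_pos: [0.5268, -0.0035, 0.1718]
ee_rot: [-2.44, 0.399, -1.6]
force: [-0.2, 0.3, 0.0]
width: 0.0006
```

Emit:
step_arm(commands="2.4 5.8 4.2 0.026 0 0.143; 3.5 5.9 4.5 0.026 0.002 0.144; 4.7 5.7 4.8 0.025 0.004 0.146; 5.7 5.3 5 0.026 0.006 0.146; 6.7 4.7 5.2 0.026 0.007 0.147; 7.6 3.9 5.4 0.027 0.009 0.148; 8.2 2.9 5.5 0.028 0.011 0.148; 8.6 1.9 5.6 0.029 0.012 0.148")

```text
t: 19.6
eef_pos: [0.5132, 0.0, 0.0985]
ee_rot: [3.141, 0.836, -3.006]
force: [-0.0, -0.7, 0.1]
width: 0.0005
```

```bash
cat > push.py <<'E'
from station import *; from plan2 import *
import sys
s=get_state(); show(s); grasp(s); tip(s)
R=Ro.from_euler('xyz',s["ee_rot"]); print(info(s["eef_pos"],R)); F=fingers(s["eef_pos"],R); i=F[:,0].argmax(); print("foremost",F[i].round(4))
E
python3 push.py | grep -v "^0.629\|^0.664"
python3 - <<'E'
from station import *; from kin import *
s=get_state()
for n in("side","top"):
    p=grab_frame(n); cv2.imwrite(f"pics/{n}17.png",np.clip(p["frame"][:,:,::-1]*1.4,0,255).astype('uint8'))
plan(s,[tippose(.530,.09,.07,.3,np.radians(48),roll=np.pi),tippose(.535,.09,.035,.3,np.radians(48),roll=np.pi)],step=15,ang=.1)
E
```

```text
t 19.6 pos [0.5132 0.     0.0985] tilt 47.9 hd 0.136 F [-0.  -0.7  0.1] w 0.5 q [-0.2   0.1  -0.68 -1.65 -0.25  0.3 ]
grasp u,v,z [0.5109 0.0831] 0.0945 F uvz [ 0.1 -0.7] 0.1 jaw-axis skew -2.8457
tip u,v,z [0.5305 0.0891] 0.0888
bz 0.097 u@sh 0.518 u<sh 0.493 nearred 0 fz 0.075 fu 0.538
foremost [0.5381 0.0642 0.0888]
7.1 0.5 6.2 -0.001 -0.001 -0.002; 7.1 0.5 6.2 -0.001 -0.001 -0.002; 7.6 -0.5 9 0 0 0; 7.6 -0.5 9 0 0 0; 7.6 -0.5 9 0 0 0
```

View pics/side17.png

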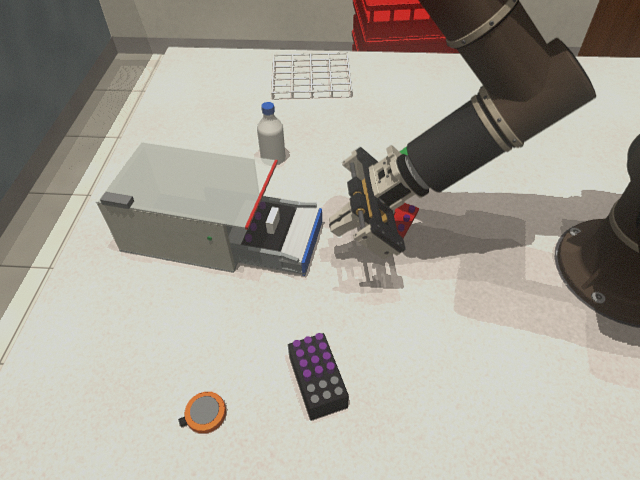

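View pics/top17.png

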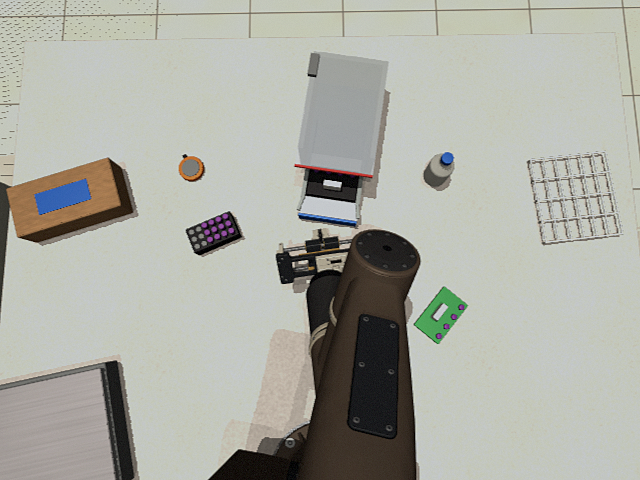

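Both views show the cassette in the drawer (top handle at (332,184)), the tool leaning forward in front of the blue face, and the bystanders untouched. Lowering to the drawer front.

Emit:
step_arm(commands="7.1 0.5 6.2 0 0 0; 7.1 0.5 6.2 0 0 0; 7.6 -0.5 9 0 0 0; 7.6 -0.5 9 0 0 0; 7.6 -0.5 9 0 0 0; 0 0 0 0 0 0")

```text
t: 20.45
eef_pos: [0.5164, -0.0001, 0.0436]
ee_rot: [-3.139, 0.834, -2.999]
force: [0.0, -0.8, -0.3]
width: 0.0005
```

```bash
python3 push.py | grep -v "^0.629\|^0.664"
python3 - <<'E'
from station import *; from kin import *
s=get_state()
p=grab_frame("side"); c=p["frame"][170:290,220:380,::-1]; cv2.imwrite(f"pics/side18.png",np.clip(cv2.resize(c,None,fx=5,fy=5)*1.4,0,255).astype('uint8'))
plan(s,[tippose(.575,.09,.035,.3,np.radians(48),roll=np.pi)],step=6,ang=.1)
E
```

```text
t 20.45 pos [ 5.164e-01 -1.000e-04  4.360e-02] tilt 47.8 hd 0.139 F [ 0.  -0.8 -0.3] w 0.5 q [-0.49  0.31 -0.79 -2.05 -0.52  1.  ]
grasp u,v,z [0.5141 0.0835] 0.0396 F uvz [ 0.2 -0.7] -0.3 jaw-axis skew -2.8407
tip u,v,z [0.5337 0.0895] 0.0338
bz 0.042 u@sh 0.503 u<sh 0.534 nearred 14 fz 0.020 fu 0.541
foremost [0.5414 0.0647 0.0339]
-3.9 -1.7 4.1 -0 -0.001 0; -3.9 -1.7 4.1 -0 -0.001 0; -3.9 -1.7 4.1 -0 -0.001 0; -3.9 -1.7 4.1 -0 -0.001 0; -3.9 -1.7 4.1 -0 -0.001 0; -3.9 -1.7 4.1 -0 -0.001 0; -3.9 -1.7 4.1 -0 -0.001 0
```

View pics/side18.png

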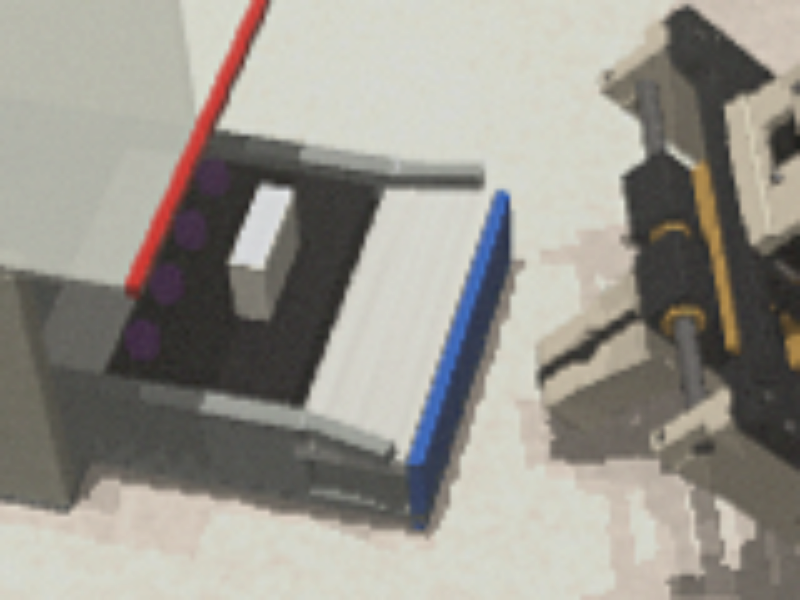

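Emit:
step_arm(commands="-3.9 -1.7 4.1 0 0 0; -3.9 -1.7 4.1 0 0 0; -3.2 -1.4 3.4 0 0 0; -2 -0.9 2 0 0 0; -2 -0.9 2 0 0 0; -2 -0.9 2 0 0 0; -2 -0.9 2 0 0 0")

```text
t: 21.38
eef_pos: [0.5433, -0.0034, 0.0449]
ee_rot: [-3.14, 0.834, -2.999]
force: [-10.6, -0.4, 6.7]
width: 0.0006
```

```bash
python3 push.py | grep -v "^0.629\|^0.664"
python3 - <<'E'
from station import *; from kin import *
s=get_state()
plan(s,[tippose(.62,.09,.033,.3,np.radians(48),roll=np.pi)],step=6,ang=.1)
E
```

```text
t 21.38 pos [ 0.5433 -0.0034  0.0449] tilt 47.8 hd 0.14 F [-10.6  -0.4   6.7] w 0.6 q [-0.44  0.32 -0.72 -2.03 -0.47  0.92]
grasp u,v,z [0.5412 0.0845] 0.0409 F uvz [-10.4  -2.1] 6.7 jaw-axis skew -2.8405
tip u,v,z [0.5607 0.0906] 0.0352
bz 0.043 u@sh 0.530 u<sh 0.562 nearred 0 fz 0.021 fu 0.568
foremost [0.5684 0.0658 0.0352]
-3.6 -1.8 4.3 -0 -0 0; -3.6 -1.8 4.3 -0 -0 0; -3.6 -1.8 4.3 -0 -0 0; -3.6 -1.8 4.3 -0 -0 0; -3.6 -1.8 4.3 -0 -0 0; -3.6 -1.8 4.3 -0 -0 0; -3.6 -1.8 4.3 -0 -0 0; -3.6 -1.8 4.3 -0 -0 0
-3.6 -1.8 4.3 -0 -0 0; -3.6 -1.8 4.3 -0 -0 0
```

Emit:
step_arm(commands="-3.6 -1.8 4.3 0 0 0; -3.6 -1.8 4.3 0 0 0; -3.6 -1.8 4.3 0 0 0; -3.6 -1.8 4.3 0 0 0; -3.6 -1.8 4.3 0 0 0; -3.6 -1.8 4.3 0 0 0; -3.6 -1.8 4.3 0 0 0")

```text
t: 22.25
eef_pos: [0.5836, -0.0099, 0.0435]
ee_rot: [-3.141, 0.834, -2.999]
force: [-10.2, 1.6, 7.3]
width: 0.0004
```

```bash
python3 push.py | grep -v "^0.629\|^0.664"
python3 - <<'E'
from station import *; from kin import *
s=get_state()
p=grab_frame("side"); c=p["frame"][150:270,200:360,::-1]; cv2.imwrite(f"pics/side19.png",np.clip(cv2.resize(c,None,fx=5,fy=5)*1.4,0,255).astype('uint8'))
plan(s,[tippose(.64,.09,.033,.3,np.radians(48),roll=np.pi)],step=5,ang=.1)
E
```

```text
t 22.25 pos [ 0.5836 -0.0099  0.0435] tilt 47.8 hd 0.141 F [-10.2   1.6   7.3] w 0.4 q [-0.38  0.35 -0.63 -1.98 -0.41  0.81]
grasp u,v,z [0.5819 0.0845] 0.0394 F uvz [-10.3  -0.1] 7.3 jaw-axis skew -2.8399
tip u,v,z [0.6015 0.0905] 0.0337
bz 0.042 u@sh 0.571 u<sh 0.602 nearred 0 fz 0.020 fu 0.609
foremost [0.6092 0.0657 0.0337]
-3 -1.5 3.5 0 -0 0; -3 -1.5 3.5 0 -0 0; -3 -1.5 3.5 0 -0 0; -3 -1.5 3.5 0 -0 0; -3 -1.5 3.5 0 -0 0; -3 -1.5 3.5 0 -0 0; -3 -1.5 3.5 0 -0 0; -3 -1.5 3.5 0 -0 0
```

View pics/side19.png

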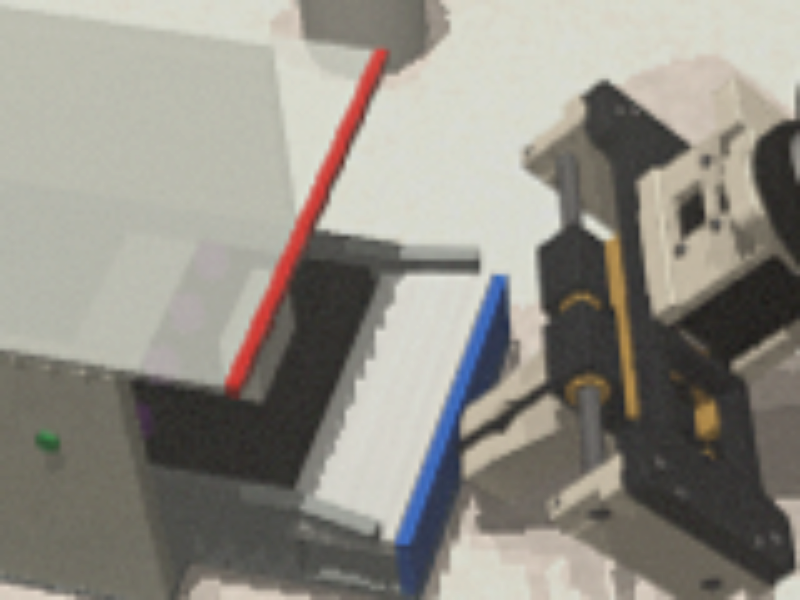

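The drawer slides with about 10 N and the cassette rides along. Continuing.

Emit:
step_arm(commands="-3 -1.5 3.5 0 0 0; -3 -1.5 3.5 0 0 0; -3 -1.5 3.5 0 0 0; -3 -1.5 3.5 0 0 0; -3 -1.5 3.5 0 0 0; -3 -1.5 3.5 0 0 0; -3 -1.5 3.5 0 0 0")

```text
t: 23.18
eef_pos: [0.6171, -0.0156, 0.0428]
ee_rot: [-3.141, 0.835, -2.999]
force: [-10.7, 3.2, 8.7]
width: 0.0001
```

```bash
python3 push.py | grep -v "^0.629\|^0.664"
python3 - <<'E'
from station import *; from kin import *
s=get_state()
p=grab_frame("side"); c=p["frame"][150:270,200:360,::-1]; cv2.imwrite(f"pics/side20.png",np.clip(cv2.resize(c,None,fx=5,fy=5)*1.4,0,255).astype('uint8'))
plan(s,[tippose(.66,.09,.033,.3,np.radians(48),roll=np.pi)],step=2.5,ang=.1)
E
```

```text
t 23.18 pos [ 0.6171 -0.0156  0.0428] tilt 47.8 hd 0.142 F [-10.7   3.2   8.7] w 0.1 q [-0.33  0.38 -0.55 -1.92 -0.37  0.7 ]
grasp u,v,z [0.616  0.0842] 0.0388 F uvz [-11.1   1.5] 8.7 jaw-axis skew -2.8397
tip u,v,z [0.6355 0.0903] 0.033
bz 0.041 u@sh 0.605 u<sh 0.636 nearred 0 fz 0.019 fu 0.643
foremost [0.6432 0.0655 0.0331]
-1.6 -0.8 1.7 0 -0 0; -1.6 -0.8 1.7 0 -0 0; -1.6 -0.8 1.7 0 -0 0; -1.6 -0.8 1.7 0 -0 0; -1.6 -0.8 1.7 0 -0 0; -1.6 -0.8 1.7 0 -0 0; -1.6 -0.8 1.7 0 -0 0; -1.5 -0.8 1.7 0 -0 0
-1.5 -0.8 1.7 0 -0 0; -1.5 -0.8 1.7 0 -0 0
```

View pics/side20.png

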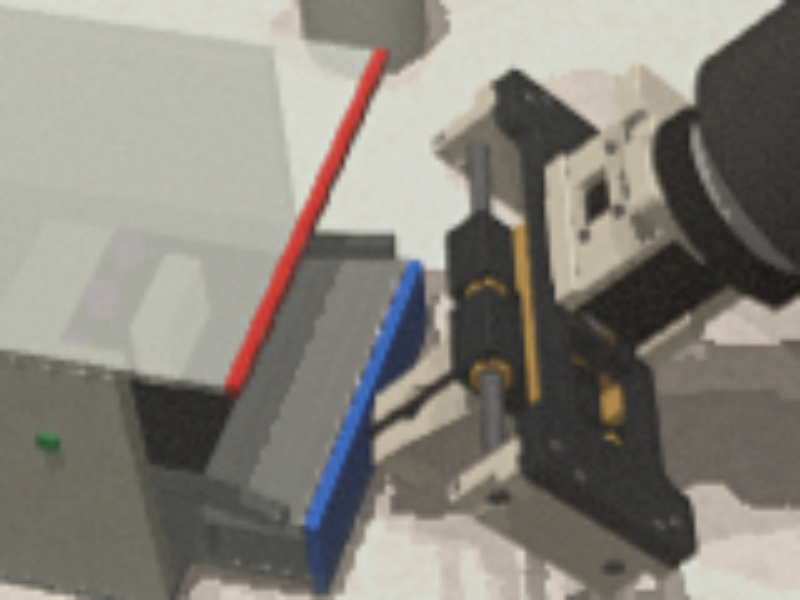

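Emit:
step_arm(commands="-1.6 -0.8 1.7 0 0 0; -1.6 -0.8 1.7 0 0 0; -1.6 -0.8 1.7 0 0 0; -1.6 -0.8 1.7 0 0 0; -1.6 -0.8 1.7 0 0 0; -1.6 -0.8 1.7 0 0 0")

```text
t: 23.98
eef_pos: [0.6314, -0.0181, 0.0429]
ee_rot: [3.141, 0.834, -2.999]
force: [-9.9, 3.1, 5.3]
width: 0.0005
```

Emit:
step_arm(commands="-1.6 -0.8 1.7 0 0 0")

```text
t: 24.1
eef_pos: [0.6338, -0.0185, 0.0429]
ee_rot: [3.141, 0.834, -2.999]
force: [-9.8, 4.0, 5.9]
width: 0.0002
```

```bash
python3 push.py | grep -v "^0.629\|^0.664"
python3 - <<'E'
from station import *; from kin import *
s=get_state()
p=grab_frame("side"); c=p["frame"][150:270,200:360,::-1]; cv2.imwrite(f"pics/side21.png",np.clip(cv2.resize(c,None,fx=5,fy=5)*1.4,0,255).astype('uint8'))
E
```

```text
t 24.1 pos [ 0.6338 -0.0185  0.0429] tilt 47.8 hd 0.142 F [-9.8  4.   5.9] w 0.2 q [-0.3   0.39 -0.51 -1.88 -0.34  0.63]
grasp u,v,z [0.6329 0.0841] 0.0388 F uvz [-10.3   2.4] 5.9 jaw-axis skew -2.8393
tip u,v,z [0.6524 0.0902] 0.0331
bz 0.042 u@sh 0.622 u<sh 0.653 nearred 0 fz 0.019 fu 0.660
foremost [0.6602 0.0653 0.0331]
```

View pics/side21.png

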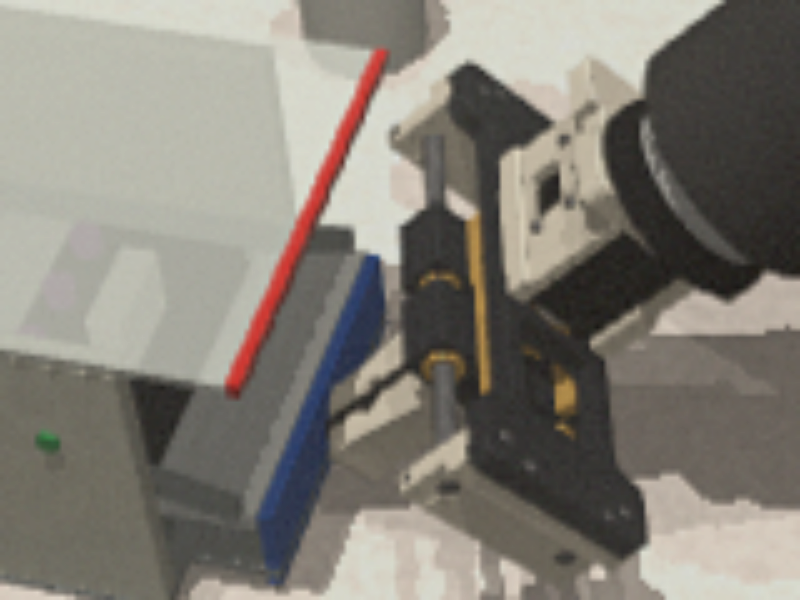

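Emit:
step_arm(commands="-1.6 -0.8 1.7 0 0 0; -1.6 -0.8 1.7 0 0 0")

```text
t: 24.4
eef_pos: [0.6386, -0.0193, 0.0429]
ee_rot: [3.141, 0.834, -3.0]
force: [-9.3, 3.8, 4.6]
width: 0.0003
```

Emit:
step_arm(commands="-1 -0.5 1 0 0 0")

```text
t: 24.52
eef_pos: [0.64, -0.0195, 0.0429]
ee_rot: [3.141, 0.834, -2.999]
force: [-9.8, 5.1, 5.5]
width: 0.0005
```

Emit:
step_arm(commands="-1 -0.5 1 0 0 0")

```text
t: 24.65
eef_pos: [0.6414, -0.0198, 0.0429]
ee_rot: [3.141, 0.834, -3.0]
force: [-11.0, 4.9, 5.5]
width: 0.0009
```

Emit:
step_arm(commands="-1 -0.5 1 0 0 0")

```text
t: 24.78
eef_pos: [0.6427, -0.02, 0.0429]
ee_rot: [3.141, 0.834, -3.0]
force: [-14.2, 6.0, 6.2]
width: 0.0005
```

Emit:
step_arm(commands="-1 -0.5 1 0 0 0")

```text
t: 24.9
eef_pos: [0.6431, -0.02, 0.0427]
ee_rot: [3.14, 0.833, -2.999]
force: [-22.7, 4.8, 14.7]
width: 0.0005
```

```bash
python3 push.py | grep -v "^0.629\|^0.664"
python3 - <<'E'
from station import *; from kin import *
p=grab_frame("side"); c=p["frame"][190:290,220:330,::-1]; cv2.imwrite(f"pics/side22.png",np.clip(cv2.resize(c,None,fx=7,fy=6)*1.6,0,255).astype('uint8'))
w=[uv2w(u,.0768+s*.068) for u in(.664,.667,.670) for s in(1,-1)]
print(((proj(p,[[*a,.045] for a in w])-[220,190]+.5)*[7,6]-.5).round(0).tolist())
E
```

```text
t 24.9 pos [ 0.6431 -0.02    0.0427] tilt 47.7 hd 0.144 F [-22.7   4.8  14.7] w 0.5 q [-0.28  0.39 -0.48 -1.85 -0.32  0.59]
grasp u,v,z [0.6423 0.084 ] 0.0387 F uvz [-23.2   1.1] 14.7 jaw-axis skew -2.8383
tip u,v,z [0.6618 0.0902] 0.0329
bz 0.041 u@sh 0.631 u<sh 0.663 nearred 0 fz 0.019 fu 0.670
foremost [0.6696 0.0653 0.0329]
[[206.0, 375.0], [360.0, 58.0], [195.0, 374.0], [350.0, 56.0], [184.0, 372.0], [340.0, 55.0]]
```

View pics/side22.png

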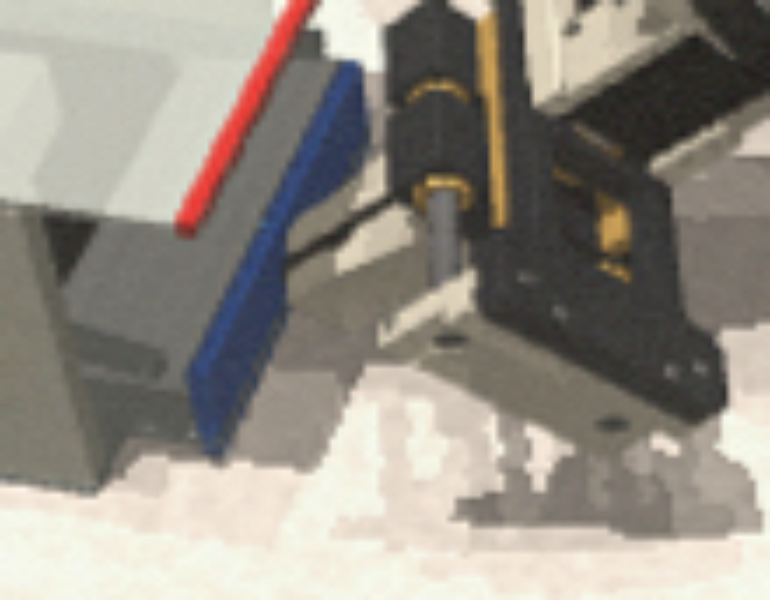

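The stop is felt (force rises to 23 N with only 0.4 mm of motion), and the blue front sits where home is predicted. Backing off.

Emit:
step_arm(commands="1.8 0.9 -2.1 0 0 0; 6.2 3 -7.1 0 0 0; 12.4 6 -14.2 0 0 0; 12.4 6 -14.2 0 0 0; 12.4 6 -14.2 0 0 0; 12.4 6 -14.2 0 0 0; 0 0 0 0 0 0")

```text
t: 25.82
eef_pos: [0.5547, -0.0068, 0.0453]
ee_rot: [-3.14, 0.835, -3.001]
force: [-0.4, 0.3, 0.2]
width: 0.0001
```

Run:
```python
from station import *; from kin import *
s=get_state();show(s)
x,y=(170,150)
for n,(x,y) in(("side",(170,150)),("top",(270,130))):
    p=grab_frame(n); pickle.dump(p,open(f"{n}23.pkl","wb")); c=p["frame"][y:y+120,x:x+160,::-1]; cv2.imwrite(f"pics/{n}23.png",np.clip(cv2.resize(c,None,fx=5,fy=5,interpolation=cv2.INTER_CUBIC)*1.6,0,255).astype('uint8'))
    if n=="side":
      for k,u in(("home",.664),):
        w=uv2w(u+.0,.0768)
        M=np.array([[0,68,45],[0,-68,45]])/1000; H=np.array([[.0+.078+.007,.02,.079],[.078-.007,.02,.079],[.078-.007,-.02,.079]])
        print(((proj(p,tf([*w,YAW],np.r_[M,H]))-[x,y]+.5)*5-.5).round(0).tolist())
    print(n,[(r["pixel"],round(r["conf"],2)) for k in("rack","timer","gel") for r in recognise(p,k)[:1]])
```

```text
t 25.82 pos [ 0.5547 -0.0068  0.0453] tilt 47.8 hd 0.138 F [-0.4  0.3  0.2] w 0.1 q [-0.42  0.33 -0.7  -2.01 -0.45  0.88]
[[397.0, 513.0], [507.0, 248.0], [205.0, 314.0], [241.0, 320.0], [280.0, 244.0]]
side [([313.9, 375.5], 0.74), ([203.4, 413.8], 0.78), ([268.7, 135.7], 0.86)]
top [([210.9, 231.4], 0.58), ([187.5, 165.0], 0.81), ([441.2, 167.9], 0.95)]
```

View pics/side23.png

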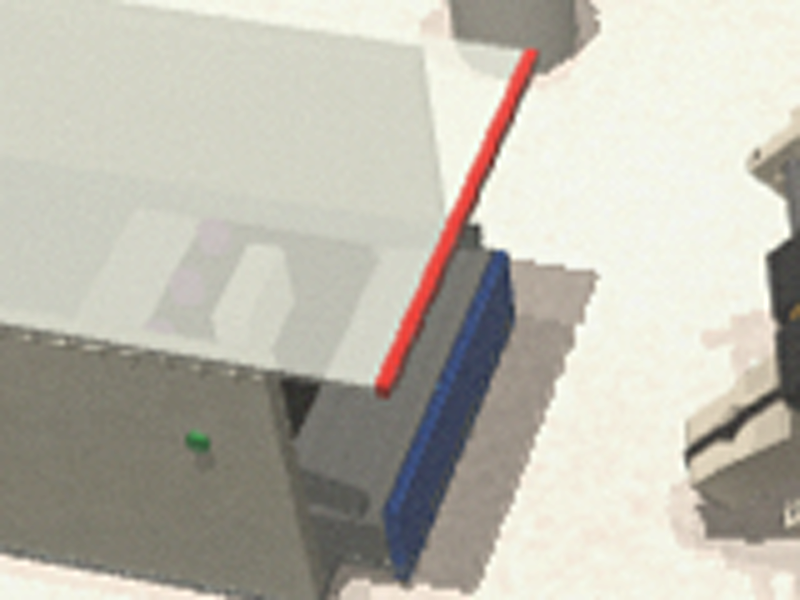

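View pics/top23.png

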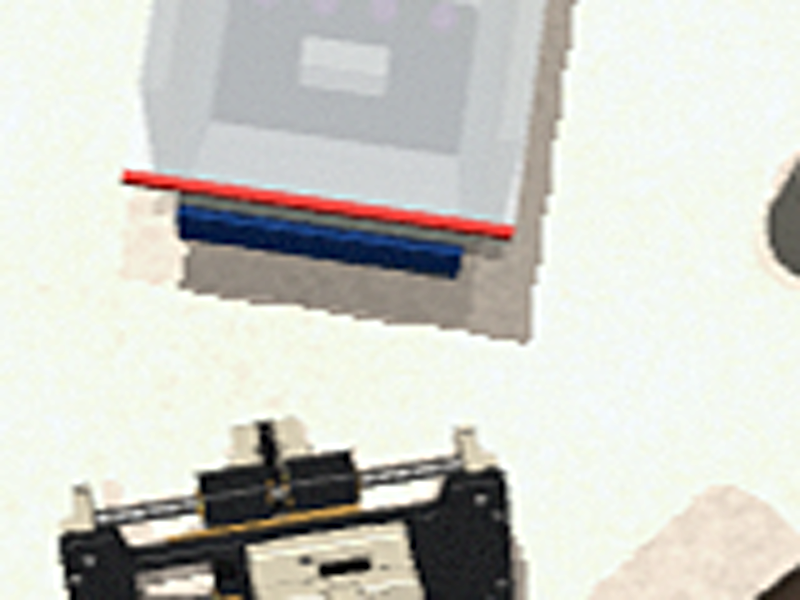

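Run:
```python
from h import *
YAW=-.160
T=pickle.load(open("top23.pkl","rb"));S=pickle.load(open("side23.pkl","rb"))
for n,p,(x,y) in(("T",T,(290,160)),("S",S,(235,190))):
    c=p["frame"][y:y+60,x:x+80,::-1]; cv2.imwrite(f"pics/w{n}.png",np.clip(cv2.resize(c,None,fx=10,fy=10,interpolation=cv2.INTER_NEAREST)*2.2,0,255).astype('uint8'))
from h import *
for d in(0,.003,.006):
    M=np.array([[0,68,45],[0,-68,45],[0,68,6],[0,-68,6]])/1000; w=uv2w(.664-d,.0768) if 'uv2w' in globals() else None
    print(d,((proj(T,tf([*w,YAW],M))-[290,160]+.5)*10-.5).round(0).tolist(),((proj(S,tf([*w,YAW],M))-[235,190]+.5)*10-.5).round(0).tolist())
```

```text
0 [[150.0, 121.0], [729.0, 204.0], [157.0, 168.0], [718.0, 248.0]] [[144.0, 626.0], [365.0, 97.0], [169.0, 760.0], [381.0, 234.0]]
0.003 [[148.0, 133.0], [727.0, 216.0], [155.0, 180.0], [716.0, 260.0]] [[160.0, 629.0], [380.0, 99.0], [185.0, 762.0], [396.0, 237.0]]
0.006 [[146.0, 146.0], [726.0, 228.0], [153.0, 192.0], [714.0, 272.0]] [[177.0, 631.0], [394.0, 101.0], [200.0, 765.0], [410.0, 239.0]]
```

View pics/wT.png

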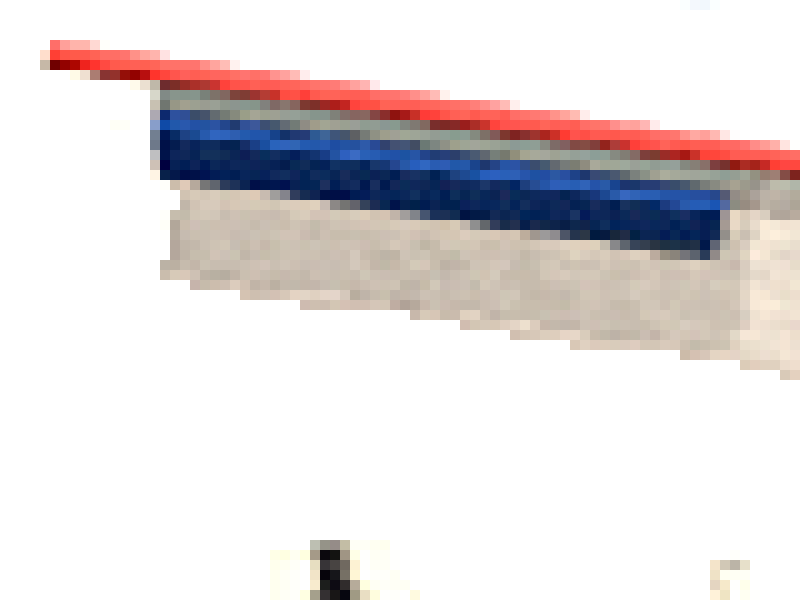

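View pics/wS.png

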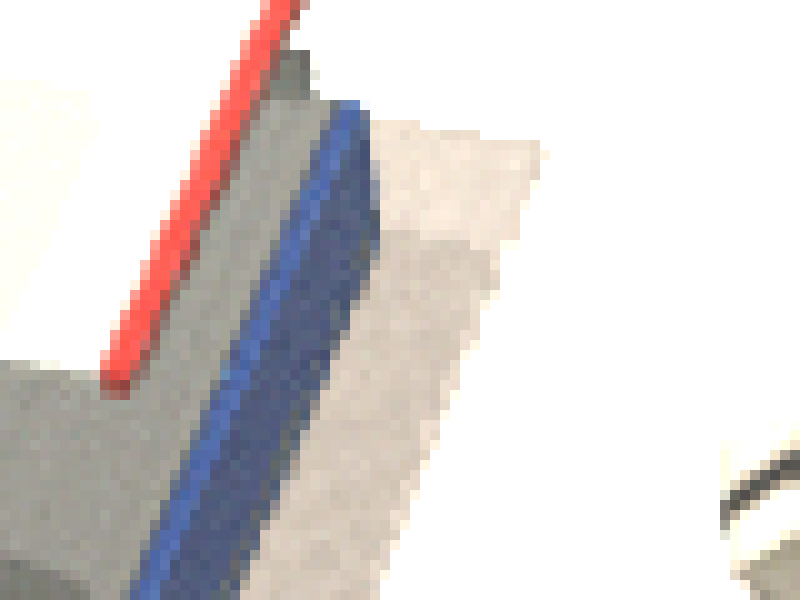

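Vision puts the drawer at 0–2.5 mm open, uncertain against the 3 mm limit. I'll press once more to confirm it is on the stop.

Emit:
step_arm(commands="-12.4 -6 14.2 0 0 0; -12.4 -6 14.2 0 0 0; -12.4 -6 14.2 0 0 0; -9.3 -4.5 10.6 0 0 0; -3.1 -1.5 3.6 0 0 0; -3.1 -1.5 3.5 0 0 0; -2 -1 2.2 0 0 0")

```text
t: 27.1
eef_pos: [0.6417, -0.0214, 0.0442]
ee_rot: [-3.139, 0.836, -3.0]
force: [-1.5, -0.1, 0.1]
width: 0.0004
```

Emit:
step_arm(commands="-1.6 -0.8 1.8 0 0 0; -0.6 -0.3 0.8 0 0 0")

```text
t: 27.35
eef_pos: [0.6427, -0.0214, 0.0434]
ee_rot: [-3.14, 0.834, -2.999]
force: [-17.8, 0.1, 12.7]
width: 0.0006
```

```bash
python3 push.py | grep -v "^0.629\|^0.664"
```

```text
t 27.35 pos [ 0.6427 -0.0214  0.0434] tilt 47.8 hd 0.14 F [-17.8   0.1  12.7] w 0.6 q [-0.29  0.39 -0.48 -1.85 -0.32  0.59]
grasp u,v,z [0.6421 0.0826] 0.0393 F uvz [-17.5  -2.7] 12.7 jaw-axis skew -2.8403
tip u,v,z [0.6616 0.0887] 0.0336
bz 0.042 u@sh 0.631 u<sh 0.663 nearred 0 fz 0.019 fu 0.669
foremost [0.6694 0.0639 0.0336]
```

Emit:
step_arm(commands="-0.8 -0.4 0.9 0 0 0")

```text
t: 27.48
eef_pos: [0.6429, -0.0214, 0.043]
ee_rot: [-3.14, 0.833, -2.999]
force: [-23.3, 1.8, 14.9]
width: 0.0006
```

Emit:
step_arm(commands="-0.8 -0.4 0.9 0 0 0; 0 0 0 0 0 0")

```text
t: 27.72
eef_pos: [0.643, -0.0213, 0.0426]
ee_rot: [-3.141, 0.831, -2.999]
force: [-24.3, 2.3, 15.2]
width: 0.0002
```

```bash
python3 push.py | grep -v "^0.629\|^0.664"
```

```text
t 27.73 pos [ 0.643  -0.0213  0.0426] tilt 47.6 hd 0.142 F [-24.3   2.3  15.2] w 0.2 q [-0.28  0.39 -0.48 -1.84 -0.32  0.58]
grasp u,v,z [0.6424 0.0827] 0.0386 F uvz [-24.3  -1.6] 15.2 jaw-axis skew -2.8395
tip u,v,z [0.6619 0.0888] 0.0328
bz 0.041 u@sh 0.631 u<sh 0.663 nearred 0 fz 0.019 fu 0.670
foremost [0.6696 0.064  0.0328]
```

Firm stop at 24 N with no further motion, at the same place as before, and it agrees with the expected home. Retreating.

Emit:
step_arm(commands="1.8 0.9 -2.1 0 0 0; 6.2 3 -7.1 0 0 0; 12.4 6 -14.2 0 0 0; 12.4 6 -14.2 0 0 0; 12.4 6 -14.2 0 0 0; 12.4 6 -14.2 0 0 0; 0 0 0 0 0 0; 0 0 0 0 0 0")

```text
t: 28.72
eef_pos: [0.5581, -0.0075, 0.0461]
ee_rot: [-3.139, 0.837, -3.0]
force: [0.5, 0.3, 0.4]
width: 0.0006
```

Run:
```python
from station import *; from kin import *
s=get_state();show(s)
for n,(x,y) in(("side",(190,170)),("top",(290,120))):
    p=grab_frame(n); c=p["frame"][y:y+75,x:x+100,::-1].astype(float)
    if n=="side": 
        H=np.array([[.085,.02,.079],[.071,.02,.079],[.071,-.02,.079],[.085,.02,.085]]); H[:,0]
        print(((proj(p,tf([*uv2w(.664,.0768),YAW],H))-[x,y]+.5)*8-.5).round(0).tolist())
    c=np.clip((c-60)*2,0,255).astype('uint8'); cv2.imwrite(f"pics/{n}24.png",cv2.resize(c,None,fx=8,fy=8,interpolation=cv2.INTER_CUBIC))
```

```text
t 28.73 pos [ 0.5581 -0.0075  0.0461] tilt 48.0 hd 0.138 F [0.5 0.3 0.4] w 0.6 q [-0.42  0.33 -0.69 -2.01 -0.45  0.88]
[[168.0, 342.0], [227.0, 352.0], [288.0, 230.0], [164.0, 324.0]]
```

View pics/side24.png

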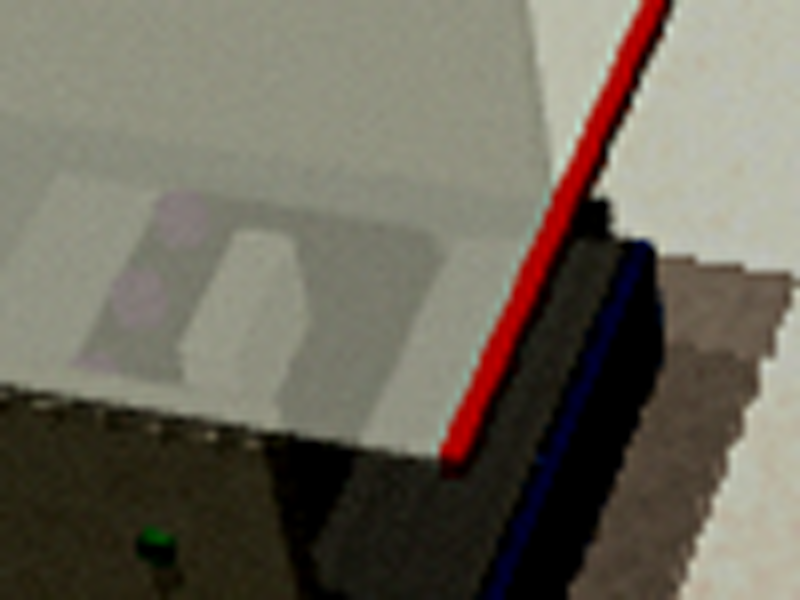

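View pics/top24.png

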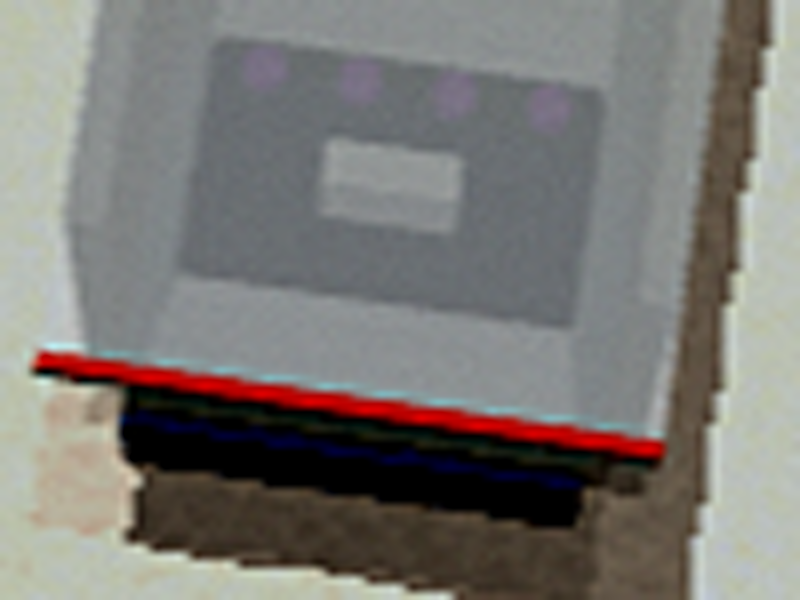

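The cassette is flat in the pocket with caps inward, the drawer is home, and the tool is clear. Handing in.

Run:
```python
from station import *
print(job_done())
```

```text
the job is handed in; nothing more can be done
None
```

The cassette is flat in the drawer's pocket with its purple caps towards the reader, the drawer is closed to its stop, and I handed the job in at about 29 s of the 58 s allowed.

**What I did**
- I picked up the black cassette by its white handle and set it on the porch.
- I slid it in with nearly closed fingers behind the handle. It took 1–2 N until I felt the far wall, where the push read about 10 N for one step; I stopped there.
- I re-leaned the tool about 48° and pushed the drawer home by its blue front at no more than about 50 mm/s.

**Last checks**
- **Cassette:** before closing, its handle corners matched the "flat in pocket" prediction within 1 pixel. The drawer had not moved, about 103 mm open.
- **Final position:** the handle sits about 75 mm behind the drawer front; 68–104 mm is allowed.
- **Drawer:** it stopped firmly at 23–24 N, twice at the same place.
- **Everything else:** the rack, timer and gel bottle did not move in the images, and the tool is clear of everything with the wrist force near zero.

**Open or disagreeing points**
- From the pictures alone I could only place the drawer at 0–2.5 mm open, so I relied on feeling the stop.
- My first leaned pose was not reached because joint 3 hit the end of its range. I re-planned from there, using a kinematic model fitted to the arm's own readings.

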